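# Rock-test putter heads from the transit rack on the surface plate

## Robot

A 6-joint arm with a two-finger parallel gripper is mounted at the origin on the work surface. World frame = base frame: x ahead of the robot, y to its left, z up, the work surface at z = 0. Lengths are in m, angles in degrees, forces in N, time in s.
With the tool pointing down it reaches from about 0.375 to 0.9 m from the base axis. Payload 3.1 kg.
Tool frame: the origin (TCP) lies on the centre line of the jaws, within the pads' length; the fingertips stand 25 mm ahead of it and the grasp point (between the pads) lies 6 mm ahead of it; y points along the fingers, x is the direction in which the jaws open and shut, and the axes are right-handed (so a half turn about y gives the same grasp; the last joint's range is limited). The gripper opens to 87 mm and grips with 3 to 60 N. Pads are 19 mm wide; open, the fingers measure 117 mm over their backs; the gripper's body (75 mm by 190 mm) begins 51 mm behind the grasp point.
Start: joints at [63.398, 30.224, 82.088, -0, 67.689, -10.227], TCP at [0.176, 0.6, 0.248] pointing down, gripper open.
Joint ranges: [-176.69, 176.69], [-43.24, 126.21], [12.49, 139.97], [-82, 262], [0, 151.66], [-163.58, 163.58]. Speed limits (degrees/s): [159.86, 159.86, 180, 180, 180, 180].

## Interface

Orientations are given as a 3x3 rotation matrix whose columns are the frame's x, y, z axes.
In Python, from rig import * gives the robot as it stands.
- The arm moves only by the tool play_rows, never from a script. Its argument "commands" is a list of rows, each a list of 2 entries, a list of its own where there are three numbers: the shift along the world's x, y, z in m, then the turn, a rotation vector about the world's x, y, z in rad. A call has 1 to 10 rows; each row is the pose to reach, as a shift and turn from the pose commanded when the call began; what a row does not reach only later rows make up. A row lasts 1/8 s, in which the tool goes at most 62.5 mm and 10.7 degrees, less where a joint would pass 70% of its speed; a pose out of reach is approached as far as the arm can. A call with a gripper value outside its range is refused whole. "gripper" is the finger opening in m, from 0 to 0.087, set as the call begins (left out, the last holds). The fingers move at their own pace and stop on an object; the grip force is fixed at half the most. Time passes only in rows, so rows that repeat a pose let the fingers close. It gives the time, the measured TCP pose, the force and the opening at its end, in the units of the state.
- read_state(): the state, without advancing time (a new reading comes with each control period).
- capture(name): name is "scene" or "top" or "wrist"; returns a dict with "frame" (480x640x3 uint8, red, green, blue), "depth" (480x640 float32, m along the optical axis (not along the pixel's ray), 0 where there is no reading), "mtx" (3x3 intrinsics, pixels), "cam_to_world" (4x4, takes a point from camera to world coordinates); the wrist camera has in their place "hand_eye" (4x4, takes a point from camera to tool coordinates, whose origin is the TCP and whose axes are the tool frame's). Camera axes: x right, y down, z forward; pixel columns grow to the right and rows downward; lengths in m; the calibration is good to about 2 mm. A picture is of the moment at which its call begins: read the wrist's pose just before it.
- hand_in(): hands the job in, once; it reports no verdict.
The state is a dict: "time_s": time; "joint_positions": joint angles; "qvel": joint speeds; "tau": joint torques, N m; "position": TCP position; "tcp_rot": TCP orientation; "force": force on the tool from outside, world axes, zero at the start; "moment": the same for the moment, N m; "opening": opening from 0.0 (shut) to 1.0 (fully open).
Only numpy, scipy, OpenCV 4.12 (cv2) and the standard library are available. Lean on these libraries where they do the work, as an engineer would, in place of code of your own. Each camera call takes 0.05 s, during which the arm holds its last target. There are 200 camera calls.

## Task

Check the putter heads one at a time: draw each out of the front of its bay in the low rack (the top is covered), stand it on the granite surface plate and press its corners in turn to feel whether it rocks. Set heads that sit flat in the tray with the cross divider and heads that rock in the tray with the two hoop handles, each standing level on its sole on the tray's floor, and put each head in its tray before testing the next; leave the other things on the bench where they are.

Things in the scene. Friction and masses are not known exactly. Their poses are not given: they have to be found in the camera images.
- head_a: a milled steel mallet putter head (None if absent), 0.29 to 0.43 kg. From above an H, 92 mm in x by 100 mm in y: face bar at +x, rear bar at -x, each 21 mm (x) by 100 mm (y) and 27 mm high; between them a waist 44 mm wide (y), 50 mm long (x), 24 mm high. Origin under its middle, level with the soles of its pads, z up. Which heads sit flat and which rock, neither looks nor name tells
- head_b: a putter head like head_a. Each notch beside the waist is 50 by 28 mm. Four round sole pads, 14 mm across and 6 mm high, sit under the corners at x = +-35.5, y = +-41 mm. A good head rests on all four and does not sink wherever it is pressed over a pad
- head_c: a putter head like head_a. On a head that rocks one pad, at any corner, is 3.5 mm short: untouched it stands level on the other three, but pressed over that corner (1 N starts it) the corner sinks 2.5 to 3 mm and the head tips about 0.06 rad; it tips back when let go
- head_d: a putter head like head_a. At the start each head that is present (three or four) stands in one of the rack's bays, face bar inwards under the roof, its origin at about x = -4 mm in the rack's frame, 4 mm above the table; drawn 30 mm to the rack's -x it is clear of the roof
- rack: fixed dark sheet-steel rack, 115 mm (x) by 472 mm (y), 40 mm high; origin on the table; floor 4 mm thick from x = -65 to +50 mm. Four bays, centred at y = -177, -59, 59, 177 mm, 115 mm wide, run from x = 19 to 47 mm with side walls, closed back and a roof (underside 36, top 40 mm above the table), open to -x; in front of x = 19 mm there is only the floor
- granite: fixed grey granite surface plate, 170 mm (x) by 240 mm (y), its top 50 mm above the table; origin on the table under its centre
- granite_top (a point): centre of the granite's top face, axes as the granite's
- finish_tray: fixed aluminium tray for good heads, 246 mm (x) by 136 mm (y), walls 3 mm thick and 26 mm high, with a 3 mm cross divider 20 mm high at x = 0 that makes two bays of 119 by 130 mm, one head each (their centres at x = +-61 mm). Origin on the table under its centre. It may stand left or right.
- finish_tray_floor (a point): centre of that tray's inner floor, 4 mm above the table, axes as the tray's
- rework_tray: fixed aluminium tray of the same size and walls for heads that rock, without divider (room for two heads, at x = +-61 mm), with a steel hoop handle 50 mm high standing on each of its two short end walls (x = +-121 mm, 70 mm wide). Origin on the table under its centre. It stands on the side opposite to the other tray.
- rework_tray_floor (a point): centre of that tray's inner floor, 4 mm above the table, axes as the tray's
- screwdriver: loose screwdriver, 170 mm long, beside the granite; bystander
- tape_roll: loose roll of tape, 52 mm across, 24 mm high, lying beside the granite; bystander
- epoxy: loose white bottle, 40 mm across, 95 mm high, behind the rack; bystander
- solvent: loose orange bottle, 56 mm across, 110 mm high, behind the rack; bystander
- caliper: loose steel caliper, 200 mm long, lying behind the rack; bystander
- shaft_clamp: loose black rubber shaft clamp block, 30 by 50 by 20 mm, beside the rack; bystander
There are look-alikes about, which are no part of the job. What is shaped like the head_b but green is not meant.

How it is judged (in metres and radians):
On the way, in this order (a step that is already met when the one before it is completed fails the run):
1. a head stands on the granite and is pressed down at a corner (((x of head_a in the frame of granite_top between -0.075 and 0.075 m and y of head_a in the frame of granite_top between -0.11 and 0.11 m and z of head_a in the frame of granite_top between -0.005 and 0.008 m and angle between head_a's own z axis and vertical below 0.12 rad and contact force between the fingers and head_a above 1.5 N and (y of the grasp point in the frame of head_a above 0.025 m or y of the grasp point in the frame of head_a below -0.025 m) and (x of the grasp point in the frame of head_a above 0.018 m or x of the grasp point in the frame of head_a below -0.018 m)) or (x of head_b in the frame of granite_top between -0.075 and 0.075 m and y of head_b in the frame of granite_top between -0.11 and 0.11 m and z of head_b in the frame of granite_top between -0.005 and 0.008 m and angle between head_b's own z axis and vertical below 0.12 rad and contact force between the fingers and head_b above 1.5 N and (y of the grasp point in the frame of head_b above 0.025 m or y of the grasp point in the frame of head_b below -0.025 m) and (x of the grasp point in the frame of head_b above 0.018 m or x of the grasp point in the frame of head_b below -0.018 m)) or (x of head_c in the frame of granite_top between -0.075 and 0.075 m and y of head_c in the frame of granite_top between -0.11 and 0.11 m and z of head_c in the frame of granite_top between -0.005 and 0.008 m and angle between head_c's own z axis and vertical below 0.12 rad and contact force between the fingers and head_c above 1.5 N and (y of the grasp point in the frame of head_c above 0.025 m or y of the grasp point in the frame of head_c below -0.025 m) and (x of the grasp point in the frame of head_c above 0.018 m or x of the grasp point in the frame of head_c below -0.018 m)) or (x of head_d in the frame of granite_top between -0.075 and 0.075 m and y of head_d in the frame of granite_top between -0.11 and 0.11 m and z of head_d in the frame of granite_top between -0.005 and 0.008 m and angle between head_d's own z axis and vertical below 0.12 rad and contact force between the fingers and head_d above 1.5 N and (y of the grasp point in the frame of head_d above 0.025 m or y of the grasp point in the frame of head_d below -0.025 m) and (x of the grasp point in the frame of head_d above 0.018 m or x of the grasp point in the frame of head_d below -0.018 m)))), for 0.05 s.
2. with a head already in a tray, another one stands on the granite and is pressed down at a corner (((x of head_a in the frame of finish_tray_floor between -0.09 and 0.09 m and y of head_a in the frame of finish_tray_floor between -0.035 and 0.035 m and z of head_a in the frame of finish_tray_floor between -0.004 and 0.006 m and angle between head_a's own z axis and vertical below 0.08 rad) or (x of head_a in the frame of rework_tray_floor between -0.09 and 0.09 m and y of head_a in the frame of rework_tray_floor between -0.035 and 0.035 m and z of head_a in the frame of rework_tray_floor between -0.004 and 0.006 m and angle between head_a's own z axis and vertical below 0.08 rad) or (x of head_b in the frame of finish_tray_floor between -0.09 and 0.09 m and y of head_b in the frame of finish_tray_floor between -0.035 and 0.035 m and z of head_b in the frame of finish_tray_floor between -0.004 and 0.006 m and angle between head_b's own z axis and vertical below 0.08 rad) or (x of head_b in the frame of rework_tray_floor between -0.09 and 0.09 m and y of head_b in the frame of rework_tray_floor between -0.035 and 0.035 m and z of head_b in the frame of rework_tray_floor between -0.004 and 0.006 m and angle between head_b's own z axis and vertical below 0.08 rad) or (x of head_c in the frame of finish_tray_floor between -0.09 and 0.09 m and y of head_c in the frame of finish_tray_floor between -0.035 and 0.035 m and z of head_c in the frame of finish_tray_floor between -0.004 and 0.006 m and angle between head_c's own z axis and vertical below 0.08 rad) or (x of head_c in the frame of rework_tray_floor between -0.09 and 0.09 m and y of head_c in the frame of rework_tray_floor between -0.035 and 0.035 m and z of head_c in the frame of rework_tray_floor between -0.004 and 0.006 m and angle between head_c's own z axis and vertical below 0.08 rad) or (x of head_d in the frame of finish_tray_floor between -0.09 and 0.09 m and y of head_d in the frame of finish_tray_floor between -0.035 and 0.035 m and z of head_d in the frame of finish_tray_floor between -0.004 and 0.006 m and angle between head_d's own z axis and vertical below 0.08 rad) or (x of head_d in the frame of rework_tray_floor between -0.09 and 0.09 m and y of head_d in the frame of rework_tray_floor between -0.035 and 0.035 m and z of head_d in the frame of rework_tray_floor between -0.004 and 0.006 m and angle between head_d's own z axis and vertical below 0.08 rad)) and ((x of head_a in the frame of granite_top between -0.075 and 0.075 m and y of head_a in the frame of granite_top between -0.11 and 0.11 m and z of head_a in the frame of granite_top between -0.005 and 0.008 m and angle between head_a's own z axis and vertical below 0.12 rad and contact force between the fingers and head_a above 1.5 N and (y of the grasp point in the frame of head_a above 0.025 m or y of the grasp point in the frame of head_a below -0.025 m) and (x of the grasp point in the frame of head_a above 0.018 m or x of the grasp point in the frame of head_a below -0.018 m)) or (x of head_b in the frame of granite_top between -0.075 and 0.075 m and y of head_b in the frame of granite_top between -0.11 and 0.11 m and z of head_b in the frame of granite_top between -0.005 and 0.008 m and angle between head_b's own z axis and vertical below 0.12 rad and contact force between the fingers and head_b above 1.5 N and (y of the grasp point in the frame of head_b above 0.025 m or y of the grasp point in the frame of head_b below -0.025 m) and (x of the grasp point in the frame of head_b above 0.018 m or x of the grasp point in the frame of head_b below -0.018 m)) or (x of head_c in the frame of granite_top between -0.075 and 0.075 m and y of head_c in the frame of granite_top between -0.11 and 0.11 m and z of head_c in the frame of granite_top between -0.005 and 0.008 m and angle between head_c's own z axis and vertical below 0.12 rad and contact force between the fingers and head_c above 1.5 N and (y of the grasp point in the frame of head_c above 0.025 m or y of the grasp point in the frame of head_c below -0.025 m) and (x of the grasp point in the frame of head_c above 0.018 m or x of the grasp point in the frame of head_c below -0.018 m)) or (x of head_d in the frame of granite_top between -0.075 and 0.075 m and y of head_d in the frame of granite_top between -0.11 and 0.11 m and z of head_d in the frame of granite_top between -0.005 and 0.008 m and angle between head_d's own z axis and vertical below 0.12 rad and contact force between the fingers and head_d above 1.5 N and (y of the grasp point in the frame of head_d above 0.025 m or y of the grasp point in the frame of head_d below -0.025 m) and (x of the grasp point in the frame of head_d above 0.018 m or x of the grasp point in the frame of head_d below -0.018 m)))), for 0.05 s.
At the end, for the whole second after the job is handed in: Heads that sit flat (flat_sole_n: the underside of such a head's waist, not read out) stand at rest, level within 0.08 rad, within 6 mm of the floor of the tray with the divider, and heads that rock (short_sole_n) likewise in the tray with the hoops (x of flat_sole_1 in the frame of finish_tray_floor between -0.09 and 0.09 m and y of flat_sole_1 in the frame of finish_tray_floor between -0.035 and 0.035 m and z of flat_sole_1 in the frame of finish_tray_floor between 0.0015 and 0.0115 m and angle between each of flat_sole_1, short_sole_1, flat_sole_2, short_sole_2's own z axis and vertical below 0.08 rad and x of short_sole_1 in the frame of rework_tray_floor between -0.09 and 0.09 m and y of short_sole_1 in the frame of rework_tray_floor between -0.035 and 0.035 m and z of short_sole_1 in the frame of rework_tray_floor between 0.0015 and 0.0115 m and x of flat_sole_2 in the frame of finish_tray_floor between -0.09 and 0.09 m and y of flat_sole_2 in the frame of finish_tray_floor between -0.035 and 0.035 m and z of flat_sole_2 in the frame of finish_tray_floor between 0.0015 and 0.0115 m and x of short_sole_2 in the frame of rework_tray_floor between -0.09 and 0.09 m and y of short_sole_2 in the frame of rework_tray_floor between -0.035 and 0.035 m and z of short_sole_2 in the frame of rework_tray_floor between 0.0015 and 0.0115 m and linear speed of each of head_a, head_b, head_c, head_d below 0.02 m/s); the robot touches nothing.
It fails at once if a head is tipped over (angle between any of head_a, head_b, head_c, head_d's own z axis and vertical above 0.8 rad).
It fails at once if a bystander is moved more than 4 cm (distance of any of screwdriver, tape_roll, epoxy, solvent, caliper, shaft_clamp from where it was at the start of the episode above 0.04 m).
Of head_a, head_b, head_c, head_d only 3 to 4 are there at a start; the rules pass over those that are not, and their reading is None.
At some moment in a run one of head_a, head_b, head_c, head_d may be knocked a few centimetres aside while the robot is not near it.
It also fails if it takes over 210 s, if anything falls off the work surface, if the arm or the gripper's body presses on something with over 40 N, if the wrist force passes 120 N, or if a joint passes its speed limit or range.

## Working session

There is one attempt and no reset: what is moved stays moved. The work goes in short steps, Python scripts to look and compute and a tool call to move; the robot and the scene stay as the last step left them, time stands still between calls to the robot, and variables do not carry over. Pictures are saved under pics/ and viewed, about 12 in all and at most 16, crops included, and the job is handed in when it is done.

Besides the shell and the picture viewer there is one more tool, called after "Emit:" as name(argument=value, ...) on one line, values as JSON. play_rows: Moves the arm, as the interface text tells. Its arguments: {"type":"object","properties":{"commands":{"type":"array"},"gripper":{"type":"number"}},"required":["commands"]}

```bash
ls; mkdir -p pics
cat > h.py <<'E'
from rig import *
import numpy as np, cv2
def cap(n):
    s=read_state(); c=capture(n)
    if n=='wrist':
        T=np.eye(4);T[:3,:3]=np.array(s['tcp_rot']).reshape(3,3);T[:3,3]=s['position']
        c['cam_to_world']=T@np.array(c['hand_eye'])
    return c
def world(c):
    d=c['depth'];K=np.array(c['mtx']);v,u=np.indices(d.shape)
    P=np.stack([(u-K[0,2])/K[0,0]*d,(v-K[1,2])/K[1,1]*d,d,np.ones_like(d)],-1)
    W=(P@np.array(c['cam_to_world']).T)[...,:3]; W[d==0]=np.nan
    return W
def save(c,n): cv2.imwrite('pics/'+n+'.png',c['frame'][:,:,::-1])
E
python3 - <<'E'
from h import *
s=read_state();print(s)
for n in('top','scene'):
    c=cap(n);save(c,n+'0');np.savez(n+'0.npz',W=world(c),f=c['frame']);print(n,np.round(c['cam_to_world'],3).tolist(),np.array(c['mtx']).tolist())
E
```

```text
pics
{'time_s': 0.0, 'joint_positions': array([ 6.33966732e+01,  3.02783340e+01,  8.21561596e+01,  8.39250324e-05,
        6.76860464e+01, -1.02279734e+01]), 'qvel': array([ 0.04382512,  0.15070187,  0.07726189, -0.02440621, -0.06657078,
        0.05189969]), 'tau': array([ 1.09496097e-03, -4.40046501e+01, -1.76591116e+01,  6.33851672e-02,
        5.82985603e-02, -1.61246617e-04]), 'position': array([0.17588262, 0.59905183, 0.24657958]), 'tcp_rot': array([[ 2.81928326e-01, -9.43324991e-04, -9.59435005e-01],
       [ 9.59433235e-01, -1.88047730e-03,  2.81929655e-01],
       [-2.07014703e-03, -9.99997787e-01,  3.74897531e-04]]), 'force': array([ 0.27281623,  0.07023585, -0.2400883 ]), 'moment': array([-0.00770693,  0.05187483, -0.04197229]), 'opening': 1.000604656399942}
top [[0.025, -0.987, 0.156, 0.35], [-1.0, -0.022, 0.022, -0.11], [-0.019, -0.157, -0.987, 1.49], [0.0, 0.0, 0.0, 1.0]] [[509.56593323520514, 0.0, 321.160015687433], [0.0, 509.56593323520514, 231.68586817917821], [0.0, 0.0, 1.0]]
scene [[-0.486, 0.546, -0.682, 1.358], [0.874, 0.295, -0.386, 0.359], [-0.01, -0.784, -0.621, 0.774], [0.0, 0.0, 0.0, 1.0]] [[464.90420631000603, 0.0, 319.3290456288101], [0.0, 464.90420631000603, 240.0041585381953], [0.0, 0.0, 1.0]]
```

View pics/top0.png

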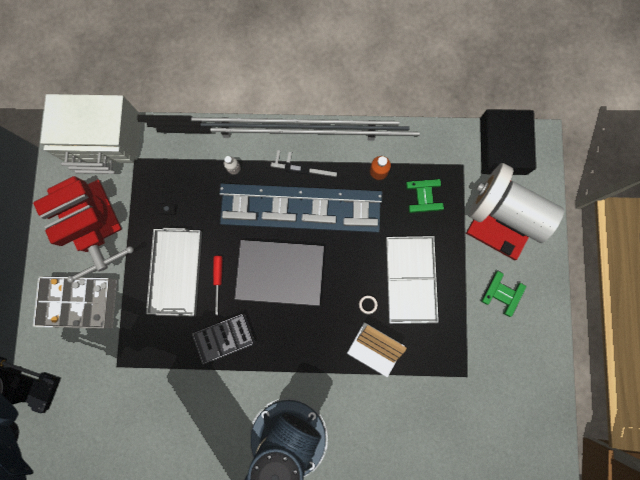

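View pics/scene0.png

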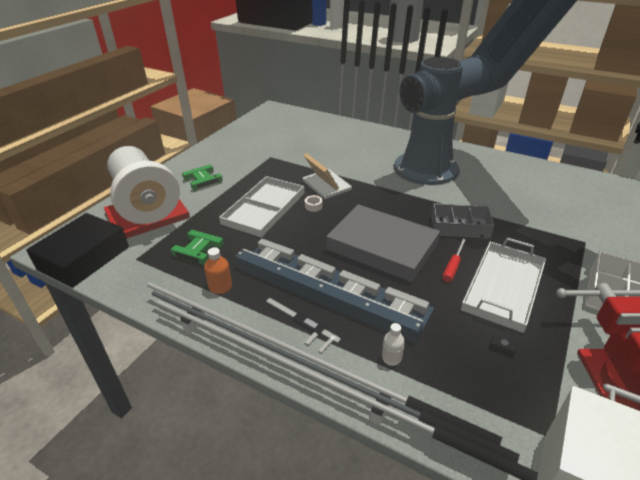

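The top view shows four heads in the rack (u 240, 279, 320, 362 at v≈208). The rework tray with hoops is on the left (174,272), the finish tray with divider is on the right (412,280), and the granite is at (280,272). The green decoys are off to the side.

```bash
cat > meas.py <<'E'
from h import *
def rect(W,uv,z,minp=20):
    u0,v0,u1,v1=uv; P=W[v0:v1,u0:u1].reshape(-1,3); P=P[(P[:,2]>z[0])&(P[:,2]<z[1])]
    if len(P)<minp: return None
    r=cv2.minAreaRect((P[:,:2]*1000).astype(np.float32)); return np.round(r[0],1),np.round(r[1],1),round(r[2],2),len(P),np.round(np.median(P[:,2])*1000,1),(np.round(P.mean(0)*1000,1))
E
python3 - <<'E'
from meas import *
W=np.load('top0.npz')['W']
print('tablez',np.nanmedian(W[330:350,270:330,2]))
print('granite',rect(W,(225,230,335,315),(.044,.056)))
print('rackroof',rect(W,(210,175,390,240),(.036,.046)))
print('rackall',rect(W,(210,175,390,240),(.0025,.05)))
print('finish',rect(W,(378,228,446,330),(.018,.035)))
print('rework',rect(W,(140,220,208,325),(.018,.035)))
print('reworkhoop',rect(W,(140,220,208,325),(.04,.06)))
for u in(240,279,320,362): print('head',u,rect(W,(u-22,195,u+22,240),(.026,.035)))
for n,b in dict(scr=(208,250,226,318),tape=(355,292,382,318),comp=(190,310,260,365),card=(345,320,410,380),clamp=(155,200,182,220),rods=(135,110,425,140),calip=(265,148,340,180),ep=(220,150,244,177),solv=(366,148,394,182)).items(): print(n,rect(W,b,(.006,.2)),round(np.nanmax(W[b[1]:b[3],b[0]:b[2],2]),3))
E
```

```text
tablez 0.0009786844644692483
granite (array([439.7,  38.6]), array([240. , 210.6]), 87.46, 4769, np.float64(50.1), array([458.8,  37.5,  50.1]))
rackroof (array([664.4, -22.4]), array([140.7, 485.3]), 4.24, 1663, np.float64(40.3), array([691.2, -16.6,  40.4]))
rackall (array([657.7,  -7.7]), array([197.5, 539.4]), 1.08, 7563, np.float64(22.2), array([656.5, -10.6,  20.3]))
finish (array([ 451.7, -340.3]), array([246.9, 138. ]), 2.23, 410, np.float64(24.7), array([ 457.3, -344.1,   24.7]))
rework (array([456. , 347.9]), array([140.1, 247.2]), 89.05, 401, np.float64(24.4), array([465.7, 349.4,  24.8]))
reworkhoop (array([456.4, 345.7]), array([ 68.5, 249.7]), 89.53, 106, np.float64(52.2), array([451.3, 344.4,  52.2]))
head 240 (array([649.3, 164.2]), array([100.1,  70. ]), 88.55, 379, np.float64(29.9), array([640.5, 163.4,  30. ]))
head 279 (array([648.7,  48.2]), array([ 74.5, 100. ]), 1.44, 388, np.float64(30.2), array([640.6,  47.8,  30.2]))
head 320 (array([650.1, -76. ]), array([111.4,  80.9]), 88.08, 384, np.float64(29.7), array([637.5, -69.6,  30. ]))
head 362 (array([ 646.7, -1
[... 455 characters left out ...]
ray([ 250.2, -243.8]), array([163.6, 183.1]), 1.64, 1824, np.float64(17.4), array([ 253.9, -239.3,   38.2])) 0.105
clamp (array([640.8, 384. ]), array([52.4, 76.3]), 1.19, 209, np.float64(18.8), array([640.6, 381.8,  17.9])) 0.027
rods (array([906.7,  56.5]), array([ 90.1, 874. ]), 1.4, 3805, np.float64(48.4), array([894.1,  99.7,  45.4])) 0.064
calip (array([790.5, -13.3]), array([ 97.7, 223. ]), 1.08, 418, np.float64(8.5), array([781.6,  -5.7,   9. ])) 0.018
ep (array([789.9, 194.7]), array([69.1, 75.4]), 79.97, 249, np.float64(61.4), array([769.1, 188.2,  54.8])) 0.102
solv (array([ 792.9, -246.3]), array([102.4,  81.3]), 0.23, 413, np.float64(74.4), array([ 767.1, -242.7,   67.6])) 0.116
```

Emit:
play_rows(commands=[[[0.042, -0.06, 0.015], [0, 0, 0.0]], [[0.084, -0.12, 0.03], [0, 0, 0.1]], [[0.126, -0.18, 0.045], [0, 0, 0.2]], [[0.168, -0.24, 0.06], [0, 0, 0.284]], [[0.21, -0.3, 0.075], [0, 0, 0.284]], [[0.252, -0.36, 0.09], [0, 0, 0.284]], [[0.3, -0.41, 0.1], [0, 0, 0.284]], [[0.34, -0.45, 0.1], [0, 0, 0.284]], [[0.38, -0.49, 0.1], [0, 0, 0.284]], [[0.394, -0.5, 0.1], [0, 0, 0.284]]], gripper=0.075)

```text
time_s: 1.35
position: [0.5552, 0.1135, 0.3465]
tcp_rot: [[0.002, -0.0, -1.0], [1.0, 0.0, 0.002], [0.0, -1.0, 0.0]]
force: [1.1, 0.7, -0.1]
opening: 0.861
```

Run:
```python
from h import *
s=read_state();print(s['time_s'],s['position'],np.round(s['tcp_rot'],4).tolist(),s['force'],s['opening'])
c=cap('wrist');save(c,'w1');np.savez('w1.npz',W=world(c),f=c['frame']);print(np.round(c['hand_eye'],3).tolist(),c['mtx'][0][0]);np.save('he.npy',c['hand_eye'])
```

```text
1.35 [0.55519323 0.1135245  0.3464756 ] [[0.0023, -0.0004, -1.0], [1.0, 0.0004, 0.0023], [0.0004, -1.0, 0.0004]] [ 1.14878346  0.66670079 -0.07179667] 0.8611134113066575
[[1.0, 0.0, 0.001, 0.001], [-0.0, -0.275, 0.961, -0.137], [0.0, -0.961, -0.275, 0.076], [0.0, 0.0, 0.0, 1.0]] 336.75699832600844
```

View pics/w1.png

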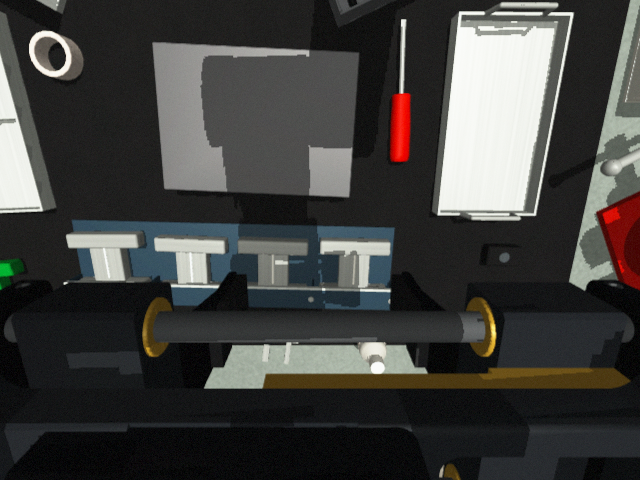

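The wrist view shows all four heads (rear bars at u≈105, 190, 273, 355, v≈243), the granite, both trays and the bystanders.

```bash
cat > heads.py <<'E'
from meas import *
def heads(W,img=None,xr=(.5,.69),yr=(-.32,.32),z=(.024,.034)):
    # bar+waist top pixels in a world window, split into components
    m=((W[...,2]>z[0])&(W[...,2]<z[1])&(W[...,0]>xr[0])&(W[...,0]<xr[1])&(W[...,1]>yr[0])&(W[...,1]<yr[1])).astype(np.uint8)
    m=cv2.erode(m,np.ones((2,2),np.uint8)); n,l,st,_=cv2.connectedComponentsWithStats(m,connectivity=4)
    out=[]
    for i in range(1,n):
        if st[i,4]<150: continue
        P=W[l==i]; r=cv2.minAreaRect((P[:,:2]*1000).astype(np.float32))
        out.append((np.round(np.percentile(P[:,0],[1,99])*1000),np.round(np.percentile(P[:,1],[1,50,99])*1000),np.round(r[1]),round(r[2],1),len(P)))
    return out
E
python3 - <<'E'
from heads import *
W=np.load('w1.npz')['W']
for h in heads(W): print(h)
for n,z,xr,yr in (('granite',(.047,.053),(.3,.56),(-.12,.2)),('roof',(.037,.043),(.6,.75),(-.32,.32)),('floor',(.002,.0065),(.56,.7),(-.26,.25)),('rework',(.022,.029),(.3,.6),(.24,.43)),('hoop',(.044,.054),(.3,.6),(.24,.43)),('finish',(.02,.029),(.3,.6),(-.43,-.25))):
    m=(W[...,2]>z[0])&(W[...,2]<z[1])&(W[...,0]>xr[0])&(W[...,0]<xr[1])&(W[...,1]>yr[0])&(W[...,1]<yr[1])
    P=W[m]; r=cv2.minAreaRect((P[:,:2]*1000).astype(np.float32)); print(n,len(P),np.round(r[0]),np.round(r[1]),round(r[2],1),np.round(np.percentile(P[:,:2],[1,99],axis=0)*1000).tolist())
E
```

```text
(array([603., 674.]), array([-236., -189., -141.]), array([98., 73.]), 88.9, 1986)
(array([609., 676.]), array([-114.,  -68.,  -20.]), array([98., 69.]), 86.9, 1828)
(array([612., 680.]), array([ 3., 48., 96.]), array([98., 69.]), 88.6, 1802)
(array([614., 683.]), array([119., 166., 212.]), array([98., 71.]), 88.5, 1851)
granite 28552 [458.  38.] [240. 170.] 87.3 [[373.0, -79.0], [542.0, 156.0]]
roof 3824 [692. -16.] [467.  34.] 88.5 [[674.0, -97.0], [713.0, 214.0]]
floor 8805 [622.  -5.] [508. 133.] 88.3 [[575.0, -245.0], [687.0, 222.0]]
rework 2126 [454. 348.] [138. 247.] 89.5 [[331.0, 279.0], [576.0, 416.0]]
hoop 634 [454. 346.] [ 67. 248.] 89.7 [[330.0, 314.0], [578.0, 379.0]]
finish 1002 [ 471. -272.] [ 58. 220.] 76.3 [[369.0, -322.0], [571.0, -267.0]]
```

Emit:
play_rows(commands=[[[0.03, 0.03, -0.05], [0, 0, -0.03]], [[0.06, 0.05, -0.1], [0, 0, -0.03]], [[0.086, 0.066, -0.15], [0, 0, -0.03]], [[0.086, 0.066, -0.21], [0, 0, -0.03]], [[0.086, 0.066, -0.238], [0, 0, -0.03]], [[0.086, 0.066, -0.238], [0, 0, -0.03]], [[0.086, 0.066, -0.238], [0, 0, -0.03]]])

```text
time_s: 2.28
position: [0.6412, 0.1815, 0.1098]
tcp_rot: [[0.032, 0.002, -0.999], [0.999, 0.0, 0.032], [0.0, -1.0, -0.002]]
force: [0.6, -0.7, 0.2]
opening: 0.859
```

Run:
```python
from heads import *
c=cap('wrist');save(c,'w2');W=world(c)
for h in heads(W): print(h)
```

```text
(array([502., 572.]), array([279., 280., 282.]), array([ 4., 73.]), 89.7, 557)
(array([613., 680.]), array([119., 165., 213.]), array([99., 68.]), 88.6, 8110)
(array([612., 655.]), array([ 2., 50., 98.]), array([99., 44.]), 87.7, 6237)
(array([612., 631.]), array([-32., -23., -18.]), array([15., 22.]), 80.8, 685)
```

View pics/w2.png

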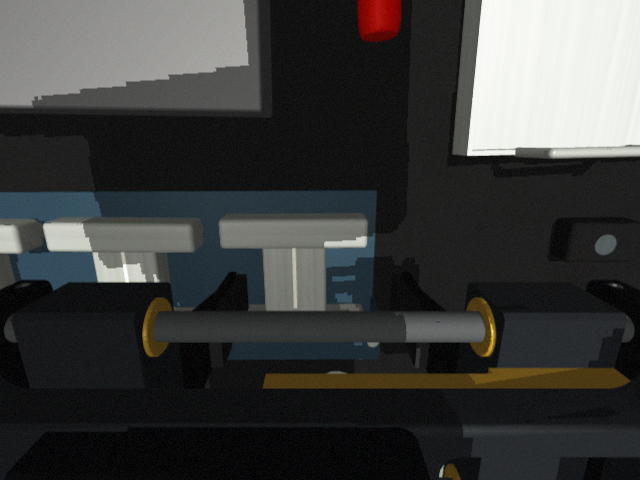

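The grip fingers straddle the waist of the y=0.166 head. I'll align, then descend.

Emit:
play_rows(commands=[[[0.015, -0.0155, 0], [0, 0, 0]], [[0.015, -0.0155, 0], [0, 0, 0]], [[0.015, -0.0155, -0.04], [0, 0, 0]], [[0.015, -0.0155, -0.065], [0, 0, 0]], [[0.015, -0.0155, -0.076], [0, 0, 0]], [[0.015, -0.0155, -0.076], [0, 0, 0]], [[0.015, -0.0155, -0.076], [0, 0, 0]]])

```text
time_s: 3.2
position: [0.6563, 0.1658, 0.0338]
tcp_rot: [[0.032, 0.002, -0.999], [0.999, 0.0, 0.032], [0.0, -1.0, -0.002]]
force: [-0.1, 0.3, 0.7]
opening: 0.861
```

Emit:
play_rows(commands=[[[0, 0, 0], [0, 0, 0]], [[0, 0, 0], [0, 0, 0]], [[0, 0, 0], [0, 0, 0]], [[0, 0, 0], [0, 0, 0]], [[0, 0, 0], [0, 0, 0]]], gripper=0.03)

```text
time_s: 3.82
position: [0.6553, 0.1655, 0.0327]
tcp_rot: [[0.031, -0.0, -1.0], [1.0, -0.001, 0.031], [-0.001, -1.0, -0.0]]
force: [-0.0, -1.6, 1.9]
opening: 0.505
```

Emit:
play_rows(commands=[[[0, 0, 0.0025], [0, 0, 0]], [[-0.03, 0, 0.0025], [0, 0, 0]], [[-0.06, 0, 0.0025], [0, 0, 0]], [[-0.07, 0, 0.03], [0, 0, 0]], [[-0.08, 0, 0.085], [0, 0, 0]], [[-0.12, -0.04, 0.1], [0, 0, 0]], [[-0.16, -0.085, 0.1], [0, 0, 0]], [[-0.19, -0.125, 0.1], [0, 0, 0]], [[-0.19, -0.125, 0.08], [0, 0, 0]], [[-0.19, -0.125, 0.08], [0, 0, 0]]])

```text
time_s: 5.08
position: [0.4643, 0.0405, 0.1118]
tcp_rot: [[0.033, -0.003, -0.999], [0.999, 0.001, 0.033], [0.001, -1.0, 0.003]]
force: [-0.1, 0.4, -2.5]
opening: 0.504
```

Emit:
play_rows(commands=[[[0, 0, -0.015], [0, 0, 0]], [[0, 0, -0.025], [0, 0, 0]], [[0, 0, -0.028], [0, 0, 0]], [[0, 0, -0.03], [0, 0, 0]], [[0, 0, -0.03], [0, 0, 0]]])

```text
time_s: 5.7
position: [0.4655, 0.0409, 0.0827]
tcp_rot: [[0.032, 0.0, -0.999], [0.999, 0.0, 0.032], [0.0, -1.0, -0.0]]
force: [-0.2, 0.7, -2.3]
opening: 0.509
```

Emit:
play_rows(commands=[[[0, 0, -0.001], [0, 0, 0]], [[0, 0, -0.002], [0, 0, 0]], [[0, 0, -0.0025], [0, 0, 0]], [[0, 0, -0.0025], [0, 0, 0]]])

```text
time_s: 6.2
position: [0.4664, 0.0407, 0.0809]
tcp_rot: [[0.031, 0.003, -1.0], [1.0, -0.0, 0.031], [-0.0, -1.0, -0.003]]
force: [0.7, 0.9, 5.1]
opening: 0.505
```

Emit:
play_rows(commands=[[[0, 0, 0], [0, 0, 0]], [[0, 0, 0], [0, 0, 0]], [[0, 0, 0], [0, 0, 0]]], gripper=0.06)

```text
time_s: 6.58
position: [0.4652, 0.0407, 0.0799]
tcp_rot: [[0.032, -0.0, -0.999], [0.999, -0.0, 0.032], [-0.0, -1.0, 0.0]]
force: [-0.1, -0.3, 0.4]
opening: 0.675
```

Emit:
play_rows(commands=[[[0, 0, 0.03], [0, 0, 0]], [[0, 0, 0.06], [0, 0, 0]], [[0, 0, 0.06], [0, 0, 0]], [[0, 0, 0.06], [0, 0, 0]]])

```text
time_s: 7.08
position: [0.4649, 0.0408, 0.1396]
tcp_rot: [[0.032, -0.001, -0.999], [0.999, 0.0, 0.032], [0.0, -1.0, 0.001]]
force: [0.4, 0.3, -1.2]
opening: 0.688
```

```bash
cat > gr.py <<'E'
from heads import *
def gr():
    s=read_state();c=cap('wrist');W=world(c);print(s['time_s'],np.round(s['position'],4),np.round(s['force'],1))
    for h in heads(W,xr=(.36,.56),yr=(-.1,.17),z=(.066,.084)): print(h)
    return c
E
python3 -c "
from gr import *
save(gr(),'w3')"
```

```text
7.075 [0.4649 0.0408 0.1396] [ 0.4  0.3 -1.2]
(array([427., 496.]), array([-4., 42., 89.]), array([99., 72.]), 88.3, 9876)
```

View pics/w3.png

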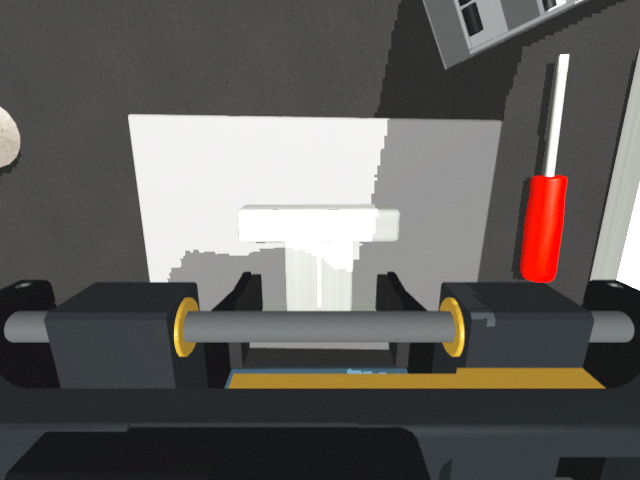

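Emit:
play_rows(commands=[[[-0.03, 0.041, 0], [0, 0, 0]], [[-0.03, 0.041, 0], [0, 0, 0]], [[-0.03, 0.041, -0.02], [0, 0, 0]], [[-0.03, 0.041, -0.033], [0, 0, 0]], [[-0.03, 0.041, -0.033], [0, 0, 0]], [[-0.03, 0.041, -0.033], [0, 0, 0]]], gripper=0.0)

```text
time_s: 7.88
position: [0.4356, 0.0815, 0.1069]
tcp_rot: [[0.032, -0.0, -0.999], [0.999, -0.0, 0.032], [-0.0, -1.0, 0.0]]
force: [0.2, -0.3, 0.1]
opening: 0.095
```

Emit:
play_rows(commands=[[[0, 0, -0.002], [0, 0, 0]], [[0, 0, -0.002], [0, 0, 0]]])

```text
time_s: 8.12
position: [0.4355, 0.0817, 0.1052]
tcp_rot: [[0.032, 0.001, -0.999], [0.999, -0.0, 0.032], [-0.0, -1.0, -0.001]]
force: [-0.7, -0.6, 0.3]
opening: 0.006
```

Emit:
play_rows(commands=[[[0, 0, -0.0015], [0, 0, 0]], [[0, 0, -0.0015], [0, 0, 0]]])

```text
time_s: 8.38
position: [0.4353, 0.0818, 0.1035]
tcp_rot: [[0.032, 0.0, -0.999], [0.999, -0.0, 0.032], [-0.0, -1.0, -0.0]]
force: [-0.7, -0.3, 0.2]
opening: 0.005
```

Emit:
play_rows(commands=[[[0, 0, -0.001], [0, 0, 0]], [[0, 0, -0.001], [0, 0, 0]]])

```text
time_s: 8.62
position: [0.4353, 0.0818, 0.1025]
tcp_rot: [[0.032, -0.0, -0.999], [0.999, -0.0, 0.032], [-0.0, -1.0, 0.0]]
force: [-0.2, 0.0, 0.4]
opening: 0.005
```

Emit:
play_rows(commands=[[[0, 0, -0.001], [0, 0, 0]], [[0, 0, -0.001], [0, 0, 0]]])

```text
time_s: 8.88
position: [0.4353, 0.0818, 0.1023]
tcp_rot: [[0.032, 0.001, -0.999], [0.999, -0.0, 0.032], [-0.0, -1.0, -0.001]]
force: [-0.7, 0.4, 9.5]
opening: 0.005
```

Emit:
play_rows(commands=[[[0, 0, 0.01], [0, 0, 0]], [[0, -0.041, 0.01], [0, 0, 0]], [[-0.002, -0.082, 0.01], [0, 0, 0]], [[-0.002, -0.082, 0.01], [0, 0, 0]], [[-0.002, -0.082, 0.003], [0, 0, 0]], [[-0.002, -0.082, 0.001], [0, 0, 0]], [[-0.002, -0.082, 0.0], [0, 0, 0]], [[-0.002, -0.082, -0.0003], [0, 0, 0]], [[-0.002, -0.082, -0.0003], [0, 0, 0]]])

```text
time_s: 10.0
position: [0.4327, 0.0007, 0.1023]
tcp_rot: [[0.029, -0.0, -1.0], [1.0, -0.0, 0.029], [-0.0, -1.0, 0.0]]
force: [-2.6, -1.5, 15.6]
opening: 0.003
```

Emit:
play_rows(commands=[[[0, 0, 0.01], [0, 0, 0]], [[0.035, 0, 0.01], [0, 0, 0]], [[0.071, 0, 0.01], [0, 0, 0]], [[0.071, 0, 0.01], [0, 0, 0]], [[0.071, 0, 0.003], [0, 0, 0]], [[0.071, 0, 0.001], [0, 0, 0]], [[0.071, 0, 0.0003], [0, 0, 0]], [[0.071, 0, 0], [0, 0, 0]], [[0.071, 0, 0], [0, 0, 0]]])

```text
time_s: 11.12
position: [0.5025, 0.0005, 0.1023]
tcp_rot: [[0.032, -0.002, -0.999], [0.999, 0.001, 0.032], [0.001, -1.0, 0.002]]
force: [-3.1, 2.3, 13.3]
opening: 0.005
```

Emit:
play_rows(commands=[[[0, 0, 0.01], [0, 0, 0]], [[0, 0.041, 0.01], [0, 0, 0]], [[0.002, 0.082, 0.01], [0, 0, 0]], [[0.002, 0.082, 0.01], [0, 0, 0]], [[0.002, 0.082, 0.003], [0, 0, 0]], [[0.002, 0.082, 0.001], [0, 0, 0]], [[0.002, 0.082, 0.0003], [0, 0, 0]], [[0.002, 0.082, 0], [0, 0, 0]], [[0.002, 0.082, 0], [0, 0, 0]]])

```text
time_s: 12.25
position: [0.5058, 0.081, 0.1023]
tcp_rot: [[0.034, -0.001, -0.999], [0.999, 0.001, 0.034], [0.001, -1.0, 0.001]]
force: [-3.4, 1.8, 12.7]
opening: 0.005
```

All four corners are firm at z=0.1023, so head 1 sits flat and goes in the finish tray. I'll regrasp it.

Emit:
play_rows(commands=[[[0, 0, 0.02], [0, 0, 0]], [[-0.02, -0.02, 0.035], [0, 0, 0]], [[-0.037, -0.0405, 0.035], [0, 0, 0]], [[-0.037, -0.0405, 0.035], [0, 0, 0]], [[-0.037, -0.0405, 0.015], [0, 0, 0]], [[-0.037, -0.0405, -0.01], [0, 0, 0]], [[-0.037, -0.0405, -0.02], [0, 0, 0]], [[-0.037, -0.0405, -0.02], [0, 0, 0]]], gripper=0.07)

```text
time_s: 13.25
position: [0.4693, 0.0413, 0.0805]
tcp_rot: [[0.032, -0.001, -0.999], [0.999, 0.0, 0.032], [0.0, -1.0, 0.001]]
force: [-0.6, 0.1, -0.1]
opening: 0.777
```

Emit:
play_rows(commands=[[[0, 0, 0], [0, 0, 0]], [[0, 0, 0], [0, 0, 0]], [[0, 0, 0], [0, 0, 0]], [[0, 0, 0], [0, 0, 0]]], gripper=0.03)

```text
time_s: 13.75
position: [0.4696, 0.0412, 0.0817]
tcp_rot: [[0.032, 0.001, -1.0], [1.0, -0.0, 0.032], [-0.0, -1.0, -0.001]]
force: [-0.2, 0.6, 2.2]
opening: 0.504
```

Emit:
play_rows(commands=[[[0, 0, 0.04], [0, 0, 0]], [[0, 0, 0.08], [0, 0, 0]], [[0, -0.05, 0.1], [0, 0, 0]], [[0, -0.1, 0.12], [0, 0, 0]], [[0, -0.15, 0.13], [0, 0, 0]], [[0, -0.15, 0.13], [0, 0, 0]], [[0, -0.15, 0.13], [0, 0, 0]]])

```text
time_s: 14.62
position: [0.4682, -0.1082, 0.2106]
tcp_rot: [[0.033, -0.002, -0.999], [0.999, 0.002, 0.033], [0.001, -1.0, 0.002]]
force: [-0.7, 1.2, -3.4]
opening: 0.501
```

Run:
```python
from heads import *
s=read_state();print(s['time_s'],s['position'],s['opening']*87)
c=cap('wrist');save(c,'w4');W=world(c)
for nm,z in(('wall',(.0235,.029)),('floor',(.002,.0065))):
  m=(W[...,2]>z[0])&(W[...,2]<z[1])&(W[...,0]>.3)&(W[...,0]<.6)&(W[...,1]>-.45)&(W[...,1]<-.25)
  P=W[m]; r=cv2.minAreaRect((P[:,:2]*1000).astype(np.float32)); print(nm,len(P),np.round(r[0]),np.round(r[1]),round(r[2],1),np.round(np.percentile(P[:,:2],[1,99],axis=0)*1000).tolist())
```

```text
14.625 [ 0.46820983 -0.10821473  0.21061408] 43.575016425797614
wall 1856 [ 427. -341.] [202. 138.] 2.2 [[325.0, -408.0], [521.0, -270.0]]
floor 24076 [ 433. -349.] [197. 266.] 89.8 [[330.0, -407.0], [556.0, -273.0]]
```

View pics/w4.png

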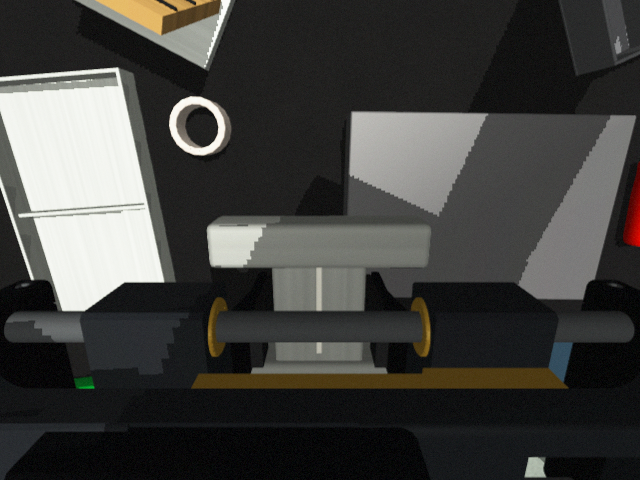

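Emit:
play_rows(commands=[[[0.01, -0.055, 0], [0, 0, 0.07]], [[0.02, -0.11, 0], [0, 0, 0.07]], [[0.03, -0.165, 0], [0, 0, 0.07]], [[0.044, -0.22, 0], [0, 0, 0.07]], [[0.044, -0.23, -0.04], [0, 0, 0.07]], [[0.044, -0.23, -0.09], [0, 0, 0.07]], [[0.044, -0.23, -0.12], [0, 0, 0.07]], [[0.044, -0.23, -0.14], [0, 0, 0.07]], [[0.044, -0.23, -0.155], [0, 0, 0.07]], [[0.044, -0.23, -0.155], [0, 0, 0.07]]])

```text
time_s: 15.92
position: [0.5129, -0.337, 0.0548]
tcp_rot: [[-0.039, -0.003, -0.999], [0.999, 0.003, -0.039], [0.003, -1.0, 0.002]]
force: [-0.1, 0.7, -2.6]
opening: 0.504
```

Run:
```python
from heads import *
c=cap('wrist');save(c,'w5')
```

```text
(no output)
```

View pics/w5.png

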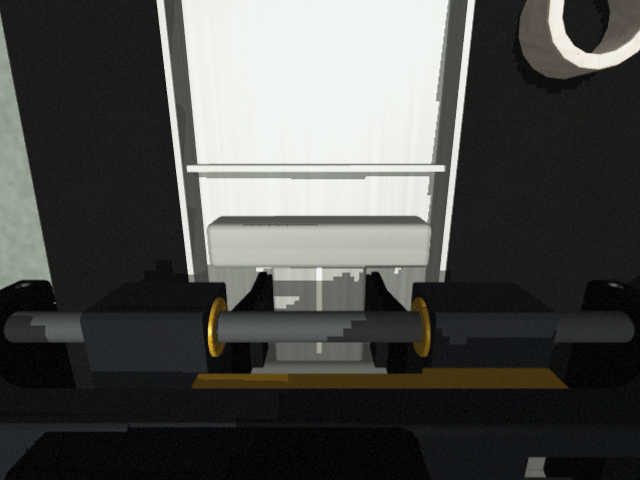

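Emit:
play_rows(commands=[[[0, 0, -0.01], [0, 0, 0]], [[0, 0, -0.0165], [0, 0, 0]], [[0, 0, -0.0185], [0, 0, 0]], [[0, 0, -0.0195], [0, 0, 0]], [[0, 0, -0.0195], [0, 0, 0]]])

```text
time_s: 16.6
position: [0.5134, -0.3389, 0.0368]
tcp_rot: [[-0.038, 0.0, -0.999], [0.999, -0.0, -0.038], [-0.0, -1.0, -0.0]]
force: [-0.2, -0.3, -2.5]
opening: 0.498
```

Emit:
play_rows(commands=[[[0, 0, 0], [0, 0, 0]], [[0, 0, 0], [0, 0, 0]], [[0, 0, 0], [0, 0, 0]]], gripper=0.06)

```text
time_s: 16.98
position: [0.5136, -0.339, 0.0372]
tcp_rot: [[-0.038, 0.001, -0.999], [0.999, -0.001, -0.038], [-0.001, -1.0, -0.001]]
force: [-0.4, 0.7, 0.4]
opening: 0.676
```

Emit:
play_rows(commands=[[[0, 0, 0.05], [0, 0, 0]], [[0, 0, 0.1], [0, 0, 0]], [[0.03, 0.04, 0.15], [0, 0, -0.07]], [[0.06, 0.08, 0.165], [0, 0, -0.07]], [[0.09, 0.12, 0.165], [0, 0, -0.07]], [[0.127, 0.148, 0.15], [0, 0, -0.07]], [[0.127, 0.148, 0.13], [0, 0, -0.07]], [[0.127, 0.148, 0.13], [0, 0, -0.07]]], gripper=0.07)

```text
time_s: 17.98
position: [0.6392, -0.1894, 0.165]
tcp_rot: [[0.031, -0.004, -1.0], [1.0, 0.002, 0.031], [0.002, -1.0, 0.004]]
force: [-0.3, -0.6, -0.4]
opening: 0.804
```

```bash
cat > look.py <<'E'
from heads import *
s=read_state();print(s['time_s'],np.round(s['position'],4))
W=world(cap('wrist'))
for h in heads(W): print('rack w',h)
W=world(cap('top'))
for h in heads(W,xr=(.53,.68)): print('rack t',h)
for h in heads(W,xr=(.3,.58),yr=(-.405,-.28),z=(.026,.034)): print('fin',h)
for h in heads(W,xr=(.3,.58),yr=(.285,.41),z=(.026,.034)): print('rew',h)
E
python3 look.py
```

```text
17.975 [ 0.6392 -0.1894  0.165 ]
rack w (array([502., 537.]), array([-86., -85., -84.]), array([36.,  3.]), 0.8, 197)
rack w (array([501., 537.]), array([-272., -270., -269.]), array([37.,  3.]), 2.4, 158)
rack w (array([502., 563.]), array([-319., -307., -287.]), array([63., 33.]), 2.0, 1566)
rack w (array([539., 572.]), array([-318., -275., -267.]), array([31., 52.]), 2.4, 288)
rack w (array([609., 676.]), array([-117.,  -71.,  -22.]), array([99., 69.]), 87.9, 5554)
rack w (array([612., 680.]), array([-1., 43., 73.]), array([80., 69.]), 88.1, 5063)
rack w (array([608., 674.]), array([-227., -181., -133.]), array([99., 67.]), 87.5, 5411)
```

Emit:
play_rows(commands=[[[0.012, 0.0094, -0.03], [0, 0, 0]], [[0.012, 0.0094, -0.075], [0, 0, 0]], [[0.012, 0.0094, -0.11], [0, 0, 0]], [[0.012, 0.0094, -0.125], [0, 0, 0]], [[0.012, 0.0094, -0.13], [0, 0, 0]], [[0.012, 0.0094, -0.131], [0, 0, 0]], [[0.012, 0.0094, -0.131], [0, 0, 0]]])

```text
time_s: 18.95
position: [0.6533, -0.1818, 0.0373]
tcp_rot: [[0.032, 0.003, -0.999], [0.999, -0.001, 0.032], [-0.001, -1.0, -0.003]]
force: [0.2, -0.5, -0.5]
opening: 0.802
```

Emit:
play_rows(commands=[[[0, 0, 0], [0, 0, 0]], [[0, 0, 0], [0, 0, 0]], [[0, 0, 0], [0, 0, 0]], [[0, 0, 0], [0, 0, 0]], [[0, 0, 0], [0, 0, 0]]], gripper=0.03)

```text
time_s: 19.58
position: [0.6524, -0.1821, 0.0359]
tcp_rot: [[0.032, 0.0, -1.0], [1.0, -0.001, 0.032], [-0.001, -1.0, -0.0]]
force: [-1.1, -3.7, 0.6]
opening: 0.501
```

Emit:
play_rows(commands=[[[0, 0, 0.0025], [0, 0, 0]], [[-0.03, 0, 0.0025], [0, 0, 0]], [[-0.06, 0, 0.0025], [0, 0, 0]], [[-0.07, 0.01, 0.04], [0, 0, 0]], [[-0.08, 0.03, 0.09], [0, 0, 0]], [[-0.11, 0.08, 0.1], [0, 0, 0]], [[-0.14, 0.13, 0.1], [0, 0, 0]], [[-0.165, 0.18, 0.1], [0, 0, 0]], [[-0.184, 0.222, 0.09], [0, 0, 0]], [[-0.184, 0.222, 0.075], [0, 0, 0]]])

```text
time_s: 20.82
position: [0.4647, 0.0444, 0.1107]
tcp_rot: [[0.028, -0.004, -1.0], [1.0, 0.002, 0.028], [0.002, -1.0, 0.004]]
force: [0.6, -0.9, -2.5]
opening: 0.504
```

Emit:
play_rows(commands=[[[0, 0, 0], [0, 0, 0]], [[0, 0, 0], [0, 0, 0]], [[0, 0, 0], [0, 0, 0]]])

```text
time_s: 21.2
position: [0.469, 0.0402, 0.1111]
tcp_rot: [[0.033, 0.001, -0.999], [0.999, 0.0, 0.033], [0.0, -1.0, -0.001]]
force: [0.4, -0.7, -3.6]
opening: 0.502
```

Emit:
play_rows(commands=[[[0, 0, -0.015], [0, 0, 0]], [[0, 0, -0.025], [0, 0, 0]], [[0, 0, -0.028], [0, 0, 0]], [[0, 0, -0.03], [0, 0, 0]], [[0, 0, -0.03], [0, 0, 0]], [[0, 0, -0.03], [0, 0, 0]]])

```text
time_s: 21.95
position: [0.4682, 0.0405, 0.0818]
tcp_rot: [[0.032, 0.0, -0.999], [0.999, -0.0, 0.032], [-0.0, -1.0, -0.0]]
force: [-1.5, 0.0, 4.8]
opening: 0.502
```

Emit:
play_rows(commands=[[[0, 0, 0], [0, 0, 0]], [[0, 0, 0], [0, 0, 0]], [[0, 0, 0], [0, 0, 0]]], gripper=0.06)

```text
time_s: 22.32
position: [0.4686, 0.0406, 0.0808]
tcp_rot: [[0.032, 0.001, -0.999], [0.999, -0.0, 0.032], [-0.0, -1.0, -0.001]]
force: [-0.5, 0.2, -0.2]
opening: 0.676
```

Emit:
play_rows(commands=[[[0, 0, 0.03], [0, 0, 0]], [[0, 0, 0.06], [0, 0, 0]], [[-0.0335, 0.0415, 0.06], [0, 0, 0]], [[-0.0335, 0.0415, 0.06], [0, 0, 0]], [[-0.0335, 0.0415, 0.04], [0, 0, 0]], [[-0.0335, 0.0415, 0.028], [0, 0, 0]], [[-0.0335, 0.0415, 0.028], [0, 0, 0]], [[-0.0335, 0.0415, 0.028], [0, 0, 0]]], gripper=0.0)

```text
time_s: 23.32
position: [0.4351, 0.0819, 0.1087]
tcp_rot: [[0.032, -0.0, -0.999], [0.999, -0.0, 0.032], [-0.0, -1.0, 0.0]]
force: [0.1, -0.0, 0.8]
opening: 0.009
```

Emit:
play_rows(commands=[[[0, 0, -0.004], [0, 0, 0]], [[0, 0, -0.006], [0, 0, 0]], [[0, 0, -0.007], [0, 0, 0]], [[0, 0, -0.0075], [0, 0, 0]], [[0, 0, -0.0075], [0, 0, 0]]])

```text
time_s: 23.95
position: [0.4347, 0.0822, 0.1012]
tcp_rot: [[0.032, -0.0, -0.999], [0.999, 0.0, 0.032], [0.0, -1.0, 0.0]]
force: [-0.9, 0.6, 0.3]
opening: 0.005
```

Emit:
play_rows(commands=[[[0, 0, 0.01], [0, 0, 0]], [[0, -0.041, 0.01], [0, 0, 0]], [[-0.002, -0.082, 0.01], [0, 0, 0]], [[-0.002, -0.082, 0.01], [0, 0, 0]], [[-0.002, -0.082, 0.003], [0, 0, 0]], [[-0.002, -0.082, 0.001], [0, 0, 0]], [[-0.002, -0.082, 0.0], [0, 0, 0]], [[-0.002, -0.082, 0.0], [0, 0, 0]], [[-0.002, -0.082, 0.0], [0, 0, 0]]])

```text
time_s: 25.08
position: [0.4324, 0.001, 0.1023]
tcp_rot: [[0.029, -0.0, -1.0], [1.0, -0.001, 0.029], [-0.001, -1.0, 0.0]]
force: [-2.7, -1.3, 15.2]
opening: 0.001
```

Emit:
play_rows(commands=[[[0, 0, 0.01], [0, 0, 0]], [[0.035, 0, 0.01], [0, 0, 0]], [[0.071, 0, 0.01], [0, 0, 0]], [[0.071, 0, 0.01], [0, 0, 0]], [[0.071, 0, 0.003], [0, 0, 0]], [[0.071, 0, 0.001], [0, 0, 0]], [[0.071, 0, 0.0003], [0, 0, 0]], [[0.071, 0, 0], [0, 0, 0]], [[0.071, 0, 0], [0, 0, 0]]])

```text
time_s: 26.2
position: [0.502, 0.001, 0.1023]
tcp_rot: [[0.032, -0.002, -0.999], [0.999, 0.001, 0.032], [0.001, -1.0, 0.002]]
force: [-2.6, 1.7, 13.2]
opening: 0.003
```

Emit:
play_rows(commands=[[[0, 0, 0.01], [0, 0, 0]], [[0, 0.041, 0.01], [0, 0, 0]], [[0.002, 0.082, 0.01], [0, 0, 0]], [[0.002, 0.082, 0.01], [0, 0, 0]], [[0.002, 0.082, 0.003], [0, 0, 0]], [[0.002, 0.082, 0.001], [0, 0, 0]], [[0.002, 0.082, 0.0003], [0, 0, 0]], [[0.002, 0.082, 0], [0, 0, 0]], [[0.002, 0.082, 0], [0, 0, 0]]])

```text
time_s: 27.32
position: [0.5052, 0.0814, 0.1023]
tcp_rot: [[0.034, -0.001, -0.999], [0.999, 0.001, 0.034], [0.001, -1.0, 0.001]]
force: [-3.1, 1.7, 12.5]
opening: 0.001
```

Emit:
play_rows(commands=[[[0, 0, 0.01], [0, 0, 0]], [[-0.035, 0, 0.01], [0, 0, 0]], [[-0.071, 0, 0.01], [0, 0, 0]], [[-0.071, 0, 0.01], [0, 0, 0]], [[-0.071, 0, 0.003], [0, 0, 0]], [[-0.071, 0, 0.001], [0, 0, 0]], [[-0.071, 0, 0], [0, 0, 0]], [[-0.071, 0, -0.001], [0, 0, 0]], [[-0.071, 0, -0.001], [0, 0, 0]]])

```text
time_s: 28.45
position: [0.435, 0.0822, 0.1001]
tcp_rot: [[0.032, 0.0, -1.0], [1.0, -0.0, 0.032], [-0.0, -1.0, -0.0]]
force: [-0.4, -0.1, 0.3]
opening: 0.005
```

Emit:
play_rows(commands=[[[0, 0, -0.001], [0, 0, 0]], [[0, 0, -0.001], [0, 0, 0]]])

```text
time_s: 28.7
position: [0.4349, 0.0822, 0.0995]
tcp_rot: [[0.032, 0.001, -0.999], [0.999, 0.0, 0.032], [0.0, -1.0, -0.001]]
force: [-0.3, 1.0, 3.7]
opening: 0.002
```

Emit:
play_rows(commands=[[[0, 0, -0.001], [0, 0, 0]], [[0, 0, -0.001], [0, 0, 0]]])

```text
time_s: 28.95
position: [0.4349, 0.0823, 0.0993]
tcp_rot: [[0.032, 0.001, -0.999], [0.999, -0.0, 0.032], [0.0, -1.0, -0.001]]
force: [-2.4, 0.4, 11.9]
opening: 0.006
```

Corner A sank 2.9 mm, so head 2 rocks and goes in the rework tray.

Emit:
play_rows(commands=[[[0, 0, 0.02], [0, 0, 0]], [[0.017, -0.02, 0.04], [0, 0, 0]], [[0.034, -0.0415, 0.04], [0, 0, 0]], [[0.034, -0.0415, 0.04], [0, 0, 0]], [[0.034, -0.0415, 0.015], [0, 0, 0]], [[0.034, -0.0415, -0.007], [0, 0, 0]], [[0.034, -0.0415, -0.017], [0, 0, 0]], [[0.034, -0.0415, -0.017], [0, 0, 0]]], gripper=0.07)

```text
time_s: 29.95
position: [0.4677, 0.0412, 0.0806]
tcp_rot: [[0.031, -0.003, -1.0], [1.0, 0.0, 0.031], [0.0, -1.0, 0.003]]
force: [-0.4, 0.6, 0.2]
opening: 0.783
```

Emit:
play_rows(commands=[[[0, 0, 0], [0, 0, 0]], [[0, 0, 0], [0, 0, 0]], [[0, 0, 0], [0, 0, 0]], [[0, 0, 0], [0, 0, 0]]], gripper=0.03)

```text
time_s: 30.45
position: [0.4691, 0.0406, 0.0817]
tcp_rot: [[0.032, 0.001, -0.999], [0.999, -0.0, 0.032], [-0.0, -1.0, -0.001]]
force: [0.2, -0.5, 3.5]
opening: 0.502
```

Emit:
play_rows(commands=[[[0, 0, 0.04], [0, 0, 0]], [[0, 0.02, 0.08], [0, 0, 0]], [[0.005, 0.07, 0.1], [0, 0, 0]], [[0.015, 0.12, 0.1], [0, 0, 0.02]], [[0.025, 0.17, 0.1], [0, 0, 0.02]], [[0.035, 0.22, 0.1], [0, 0, 0.02]], [[0.046, 0.27, 0.1], [0, 0, 0.02]], [[0.046, 0.306, 0.08], [0, 0, 0.02]], [[0.046, 0.306, 0.04], [0, 0, 0.02]], [[0.046, 0.306, 0.02], [0, 0, 0.02]]])

```text
time_s: 31.7
position: [0.5124, 0.3465, 0.0982]
tcp_rot: [[0.01, -0.005, -1.0], [1.0, -0.002, 0.01], [-0.002, -1.0, 0.005]]
force: [0.1, -0.3, -1.9]
opening: 0.504
```

Run:
```python
from heads import *
print(read_state()['position'])
c=cap('wrist');save(c,'w6')
```

```text
[0.51237664 0.34648963 0.09816592]
```

View pics/w6.png

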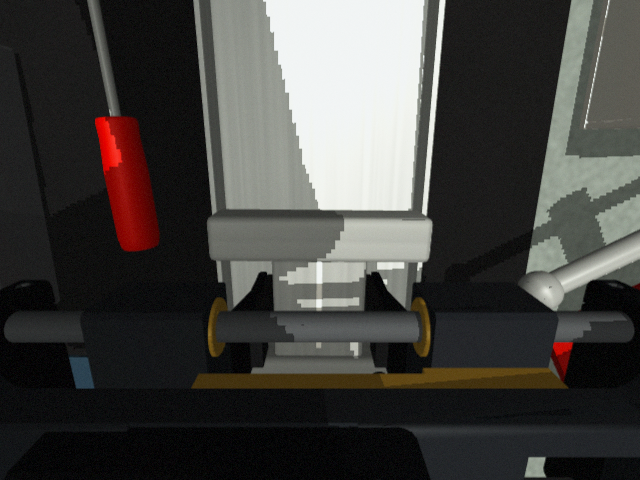

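Emit:
play_rows(commands=[[[0, 0, 0], [0, 0, 0]], [[0, 0, -0.03], [0, 0, 0]], [[0, 0, -0.05], [0, 0, 0]], [[0, 0, -0.06], [0, 0, 0]], [[0, 0, -0.063], [0, 0, 0]], [[0, 0, -0.0645], [0, 0, 0]], [[0, 0, -0.0645], [0, 0, 0]]])

```text
time_s: 32.62
position: [0.5152, 0.3469, 0.0373]
tcp_rot: [[0.012, 0.001, -1.0], [1.0, 0.0, 0.012], [0.0, -1.0, -0.001]]
force: [-0.3, -0.3, -2.7]
opening: 0.503
```

Emit:
play_rows(commands=[[[0, 0, 0], [0, 0, 0]], [[0, 0, 0], [0, 0, 0]], [[0, 0, 0], [0, 0, 0]]], gripper=0.06)

```text
time_s: 33.0
position: [0.5152, 0.3468, 0.0372]
tcp_rot: [[0.012, 0.001, -1.0], [1.0, 0.0, 0.012], [0.0, -1.0, -0.001]]
force: [0.2, -0.5, -0.4]
opening: 0.675
```

Emit:
play_rows(commands=[[[0, 0, 0.05], [0, 0, 0]], [[0, 0, 0.1], [0, 0, 0]], [[0.02, -0.05, 0.13], [0, 0, -0.02]], [[0.04, -0.1, 0.14], [0, 0, -0.02]], [[0.06, -0.15, 0.14], [0, 0, -0.02]], [[0.09, -0.2, 0.14], [0, 0, -0.02]], [[0.11, -0.25, 0.14], [0, 0, -0.02]], [[0.128, -0.297, 0.13], [0, 0, -0.02]], [[0.128, -0.297, 0.13], [0, 0, -0.02]], [[0.128, -0.297, 0.13], [0, 0, -0.02]]], gripper=0.07)

```text
time_s: 34.25
position: [0.6423, 0.0498, 0.1666]
tcp_rot: [[0.033, -0.001, -0.999], [0.999, 0.001, 0.033], [0.001, -1.0, 0.001]]
force: [-0.5, 0.2, -0.2]
opening: 0.805
```

```bash
sed -i 's/st\[i,4\]<150/st[i,4]<100/' heads.py; python3 look.py
```

```text
34.25 [0.6423 0.0498 0.1666]
rack w (array([502., 577.]), array([278., 281., 306.]), array([80., 27.]), 18.8, 483)
rack w (array([542., 561.]), array([295., 297., 301.]), array([20.,  6.]), 10.3, 192)
rack w (array([609., 677.]), array([-114.,  -68.,  -20.]), array([99., 69.]), 87.2, 5442)
rack w (array([612., 679.]), array([ 2., 48., 96.]), array([99., 68.]), 87.4, 5374)
rack t (array([610., 672.]), array([-113.,  -72.,  -23.]), array([94., 63.]), 86.9, 199)
```

Emit:
play_rows(commands=[[[0.0135, -0.001, -0.03], [0, 0, 0]], [[0.0135, -0.001, -0.075], [0, 0, 0]], [[0.0135, -0.001, -0.11], [0, 0, 0]], [[0.0135, -0.001, -0.125], [0, 0, 0]], [[0.0135, -0.001, -0.131], [0, 0, 0]], [[0.0135, -0.001, -0.131], [0, 0, 0]], [[0.0135, -0.001, -0.131], [0, 0, 0]]])

```text
time_s: 35.22
position: [0.6573, 0.0487, 0.0372]
tcp_rot: [[0.032, 0.003, -0.999], [0.999, -0.0, 0.032], [-0.0, -1.0, -0.003]]
force: [-0.3, 0.0, 0.5]
opening: 0.804
```

Emit:
play_rows(commands=[[[0, 0, 0], [0, 0, 0]], [[0, 0, 0], [0, 0, 0]], [[0, 0, 0], [0, 0, 0]], [[0, 0, 0], [0, 0, 0]], [[0, 0, 0], [0, 0, 0]]], gripper=0.03)

```text
time_s: 35.85
position: [0.6566, 0.0482, 0.036]
tcp_rot: [[0.032, 0.0, -1.0], [1.0, -0.001, 0.032], [-0.001, -1.0, -0.0]]
force: [-0.7, -2.6, 1.4]
opening: 0.501
```

Emit:
play_rows(commands=[[[0, 0, 0.0025], [0, 0, 0]], [[-0.03, 0, 0.0025], [0, 0, 0]], [[-0.06, 0, 0.0025], [0, 0, 0]], [[-0.07, 0, 0.04], [0, 0, 0]], [[-0.085, 0, 0.09], [0, 0, 0]], [[-0.13, 0, 0.1], [0, 0, 0]], [[-0.17, -0.008, 0.1], [0, 0, 0]], [[-0.188, -0.008, 0.085], [0, 0, 0]], [[-0.188, -0.008, 0.075], [0, 0, 0]], [[-0.188, -0.008, 0.075], [0, 0, 0]]])

```text
time_s: 37.1
position: [0.4694, 0.0407, 0.11]
tcp_rot: [[0.032, 0.0, -0.999], [0.999, 0.0, 0.032], [0.0, -1.0, -0.0]]
force: [0.8, -0.5, -4.8]
opening: 0.502
```

Emit:
play_rows(commands=[[[0, 0, -0.015], [0, 0, 0]], [[0, 0, -0.024], [0, 0, 0]], [[0, 0, -0.027], [0, 0, 0]], [[0, 0, -0.029], [0, 0, 0]], [[0, 0, -0.029], [0, 0, 0]], [[0, 0, -0.029], [0, 0, 0]]])

```text
time_s: 37.85
position: [0.4704, 0.0404, 0.0826]
tcp_rot: [[0.032, 0.005, -0.999], [0.999, -0.001, 0.032], [-0.001, -1.0, -0.005]]
force: [5.5, 0.9, 4.5]
opening: 0.506
```

Emit:
play_rows(commands=[[[0, 0, 0], [0, 0, 0]], [[0, 0, 0], [0, 0, 0]], [[0, 0, 0], [0, 0, 0]]], gripper=0.06)

```text
time_s: 38.22
position: [0.467, 0.0408, 0.0813]
tcp_rot: [[0.032, -0.003, -0.999], [0.999, 0.0, 0.032], [0.0, -1.0, 0.003]]
force: [-0.3, 0.6, -0.6]
opening: 0.677
```

Emit:
play_rows(commands=[[[0, 0, 0.03], [0, 0, 0]], [[0, 0, 0.06], [0, 0, 0]], [[-0.0335, 0.0415, 0.06], [0, 0, 0]], [[-0.0335, 0.0415, 0.06], [0, 0, 0]], [[-0.0335, 0.0415, 0.04], [0, 0, 0]], [[-0.0335, 0.0415, 0.028], [0, 0, 0]], [[-0.0335, 0.0415, 0.028], [0, 0, 0]], [[-0.0335, 0.0415, 0.028], [0, 0, 0]]], gripper=0.0)

```text
time_s: 39.22
position: [0.435, 0.0819, 0.1097]
tcp_rot: [[0.032, -0.0, -0.999], [0.999, -0.0, 0.032], [-0.0, -1.0, 0.0]]
force: [0.1, -0.2, 0.5]
opening: 0.01
```

Emit:
play_rows(commands=[[[0, 0, -0.005], [0, 0, 0]], [[0, 0, -0.007], [0, 0, 0]], [[0, 0, -0.008], [0, 0, 0]], [[0, 0, -0.0085], [0, 0, 0]], [[0, 0, -0.0085], [0, 0, 0]]])

```text
time_s: 39.85
position: [0.4348, 0.0821, 0.1023]
tcp_rot: [[0.031, 0.001, -1.0], [1.0, -0.0, 0.031], [-0.0, -1.0, -0.001]]
force: [-2.1, -0.4, 11.7]
opening: 0.006
```

Emit:
play_rows(commands=[[[0, 0, 0.01], [0, 0, 0]], [[0, -0.041, 0.01], [0, 0, 0]], [[-0.002, -0.082, 0.01], [0, 0, 0]], [[-0.002, -0.082, 0.01], [0, 0, 0]], [[-0.002, -0.082, 0.003], [0, 0, 0]], [[-0.002, -0.082, 0.001], [0, 0, 0]], [[-0.002, -0.082, 0.0], [0, 0, 0]], [[-0.002, -0.082, 0.0], [0, 0, 0]], [[-0.002, -0.082, 0.0], [0, 0, 0]]])

```text
time_s: 40.98
position: [0.4323, 0.001, 0.1022]
tcp_rot: [[0.029, -0.0, -1.0], [1.0, -0.001, 0.029], [-0.001, -1.0, 0.0]]
force: [-3.2, -1.5, 15.1]
opening: 0.001
```

Emit:
play_rows(commands=[[[0, 0, 0.01], [0, 0, 0]], [[0.035, 0, 0.01], [0, 0, 0]], [[0.072, 0, 0.01], [0, 0, 0]], [[0.072, 0, 0.01], [0, 0, 0]], [[0.072, 0, 0.003], [0, 0, 0]], [[0.072, 0, 0.001], [0, 0, 0]], [[0.072, 0, 0.0003], [0, 0, 0]], [[0.072, 0, 0], [0, 0, 0]], [[0.072, 0, 0], [0, 0, 0]]])

```text
time_s: 42.1
position: [0.5046, 0.0001, 0.1013]
tcp_rot: [[0.032, -0.0, -0.999], [0.999, 0.0, 0.032], [0.0, -1.0, 0.0]]
force: [0.3, 0.4, 1.9]
opening: 0.004
```

Emit:
play_rows(commands=[[[0, 0, 0.01], [0, 0, 0]], [[0, 0.041, 0.01], [0, 0, 0]], [[0.002, 0.082, 0.01], [0, 0, 0]], [[0.002, 0.082, 0.01], [0, 0, 0]], [[0.002, 0.082, 0.003], [0, 0, 0]], [[0.002, 0.082, 0.001], [0, 0, 0]], [[0.002, 0.082, 0.0003], [0, 0, 0]], [[0.002, 0.082, 0], [0, 0, 0]], [[0.002, 0.082, 0], [0, 0, 0]]])

```text
time_s: 43.22
position: [0.5068, 0.0812, 0.1023]
tcp_rot: [[0.034, -0.0, -0.999], [0.999, 0.0, 0.034], [0.0, -1.0, 0.0]]
force: [-1.5, 0.7, 11.1]
opening: 0.0
```

Head 3's corner D sinks, so it rocks and goes in the rework tray's near place.

Emit:
play_rows(commands=[[[0, 0, 0.02], [0, 0, 0]], [[-0.02, -0.02, 0.035], [0, 0, 0]], [[-0.037, -0.0405, 0.035], [0, 0, 0]], [[-0.037, -0.0405, 0.035], [0, 0, 0]], [[-0.037, -0.0405, 0.015], [0, 0, 0]], [[-0.037, -0.0405, -0.01], [0, 0, 0]], [[-0.037, -0.0405, -0.02], [0, 0, 0]], [[-0.037, -0.0405, -0.02], [0, 0, 0]]], gripper=0.07)

```text
time_s: 44.22
position: [0.4699, 0.0417, 0.0806]
tcp_rot: [[0.032, -0.001, -0.999], [0.999, 0.0, 0.032], [0.0, -1.0, 0.001]]
force: [0.2, 0.1, 0.8]
opening: 0.776
```

Emit:
play_rows(commands=[[[0, 0, 0], [0, 0, 0]], [[0, 0, 0], [0, 0, 0]], [[0, 0, 0], [0, 0, 0]], [[0, 0, 0], [0, 0, 0]]], gripper=0.03)

```text
time_s: 44.72
position: [0.4702, 0.0415, 0.0817]
tcp_rot: [[0.032, 0.001, -1.0], [1.0, -0.0, 0.032], [-0.0, -1.0, -0.001]]
force: [-0.4, -0.3, 2.6]
opening: 0.502
```

Emit:
play_rows(commands=[[[0, 0, 0.04], [0, 0, 0]], [[0, 0.02, 0.08], [0, 0, 0]], [[-0.02, 0.07, 0.1], [0, 0, 0]], [[-0.04, 0.12, 0.1], [0, 0, 0.02]], [[-0.06, 0.17, 0.1], [0, 0, 0.02]], [[-0.077, 0.22, 0.1], [0, 0, 0.02]], [[-0.077, 0.27, 0.1], [0, 0, 0.02]], [[-0.077, 0.307, 0.08], [0, 0, 0.02]], [[-0.077, 0.307, 0.04], [0, 0, 0.02]], [[-0.077, 0.307, 0.02], [0, 0, 0.02]]])

```text
time_s: 45.98
position: [0.3905, 0.3483, 0.0987]
tcp_rot: [[0.01, -0.005, -1.0], [1.0, -0.003, 0.01], [-0.003, -1.0, 0.005]]
force: [0.4, 0.0, -5.0]
opening: 0.501
```

Emit:
play_rows(commands=[[[0, 0, 0], [0, 0, 0]], [[0, 0, 0], [0, 0, 0]]])

```text
time_s: 46.22
position: [0.393, 0.3487, 0.1015]
tcp_rot: [[0.012, 0.0, -1.0], [1.0, 0.0, 0.012], [0.0, -1.0, -0.0]]
force: [-0.1, -0.4, -3.4]
opening: 0.501
```

Run:
```python
from heads import *
c=cap('wrist');save(c,'w7')
```

```text
(no output)
```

View pics/w7.png

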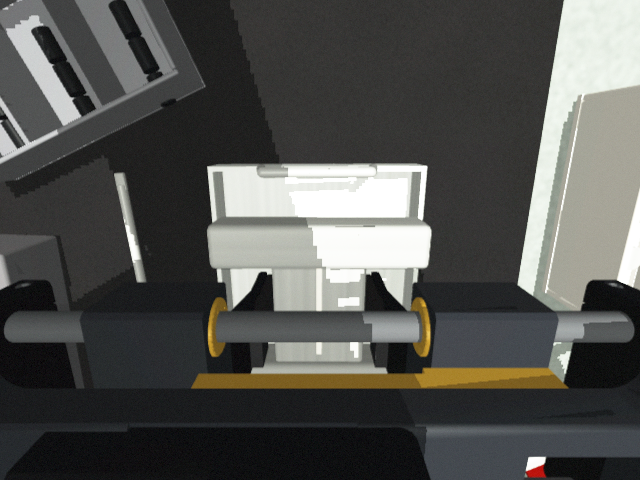

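Emit:
play_rows(commands=[[[0, 0, -0.03], [0, 0, 0]], [[0, 0, -0.05], [0, 0, 0]], [[0, 0, -0.06], [0, 0, 0]], [[0, 0, -0.063], [0, 0, 0]], [[0, 0, -0.0648], [0, 0, 0]], [[0, 0, -0.0648], [0, 0, 0]]])

```text
time_s: 47.02
position: [0.3932, 0.3489, 0.037]
tcp_rot: [[0.012, 0.001, -1.0], [1.0, 0.001, 0.012], [0.001, -1.0, -0.001]]
force: [-0.1, 0.6, -4.3]
opening: 0.502
```

Emit:
play_rows(commands=[[[0, 0, 0], [0, 0, 0]], [[0, 0, 0], [0, 0, 0]], [[0, 0, 0], [0, 0, 0]]], gripper=0.06)

```text
time_s: 47.4
position: [0.3931, 0.3489, 0.0369]
tcp_rot: [[0.012, 0.001, -1.0], [1.0, 0.001, 0.012], [0.001, -1.0, -0.001]]
force: [-0.4, -0.6, -0.5]
opening: 0.676
```

Emit:
play_rows(commands=[[[0, 0, 0.05], [0, 0, 0]], [[0, 0, 0.1], [0, 0, 0]], [[0.02, -0.04, 0.14], [0, 0, -0.02]], [[0.05, -0.09, 0.16], [0, 0, -0.02]], [[0.08, -0.14, 0.16], [0, 0, -0.02]], [[0.11, -0.19, 0.16], [0, 0, -0.02]], [[0.14, -0.24, 0.16], [0, 0, -0.02]], [[0.17, -0.29, 0.16], [0, 0, -0.02]], [[0.2, -0.34, 0.16], [0, 0, -0.02]], [[0.22, -0.38, 0.15], [0, 0, -0.02]]], gripper=0.07)

```text
time_s: 48.65
position: [0.6147, -0.0339, 0.1872]
tcp_rot: [[0.033, 0.003, -0.999], [0.999, -0.001, 0.033], [-0.001, -1.0, -0.003]]
force: [-0.4, 0.6, 0.3]
opening: 0.802
```

Emit:
play_rows(commands=[[[0.025, -0.037, -0.02], [0, 0, 0]], [[0.025, -0.037, -0.02], [0, 0, 0]], [[0.025, -0.037, -0.02], [0, 0, 0]]])

```text
time_s: 49.02
position: [0.637, -0.0679, 0.1661]
tcp_rot: [[0.032, -0.002, -0.999], [0.999, 0.001, 0.032], [0.001, -1.0, 0.002]]
force: [-0.1, 0.5, 0.4]
opening: 0.799
```

```bash
python3 look.py
```

```text
49.025 [ 0.637  -0.0679  0.1661]
rack w (array([501., 532.]), array([-272., -270., -268.]), array([32.,  4.]), 1.7, 123)
rack w (array([534., 562.]), array([-271., -269., -267.]), array([28.,  4.]), 3.2, 126)
rack w (array([542., 563.]), array([-315., -298., -286.]), array([21., 33.]), 2.3, 1066)
rack w (array([564., 571.]), array([-316., -287., -267.]), array([ 7., 50.]), 2.8, 181)
rack w (array([609., 677.]), array([-115.,  -69.,  -22.]), array([99., 69.]), 87.1, 5350)
```

Emit:
play_rows(commands=[[[0.016, -0.001, -0.03], [0, 0, 0]], [[0.016, -0.001, -0.075], [0, 0, 0]], [[0.016, -0.001, -0.11], [0, 0, 0]], [[0.016, -0.001, -0.125], [0, 0, 0]], [[0.016, -0.001, -0.1305], [0, 0, 0]], [[0.016, -0.001, -0.1305], [0, 0, 0]], [[0.016, -0.001, -0.1305], [0, 0, 0]]])

```text
time_s: 50.0
position: [0.6548, -0.0696, 0.0375]
tcp_rot: [[0.032, 0.003, -0.999], [0.999, -0.001, 0.032], [-0.001, -1.0, -0.003]]
force: [0.0, 0.4, 0.4]
opening: 0.805
```

Emit:
play_rows(commands=[[[0, 0, 0], [0, 0, 0]], [[0, 0, 0], [0, 0, 0]], [[0, 0, 0], [0, 0, 0]], [[0, 0, 0], [0, 0, 0]], [[0, 0, 0], [0, 0, 0]]], gripper=0.03)

```text
time_s: 50.62
position: [0.654, -0.0697, 0.0361]
tcp_rot: [[0.032, 0.0, -0.999], [0.999, -0.0, 0.032], [-0.0, -1.0, -0.0]]
force: [-1.2, -1.6, 2.0]
opening: 0.499
```

Emit:
play_rows(commands=[[[0, 0, 0.0025], [0, 0, 0]], [[-0.03, 0, 0.0025], [0, 0, 0]], [[-0.06, 0, 0.0025], [0, 0, 0]], [[-0.07, 0, 0.04], [0, 0, 0]], [[-0.085, 0.01, 0.09], [0, 0, 0]], [[-0.12, 0.05, 0.1], [0, 0, 0]], [[-0.16, 0.085, 0.1], [0, 0, 0]], [[-0.184, 0.109, 0.085], [0, 0, 0]], [[-0.184, 0.109, 0.075], [0, 0, 0]], [[-0.184, 0.109, 0.075], [0, 0, 0]]])

```text
time_s: 51.88
position: [0.4702, 0.0397, 0.1103]
tcp_rot: [[0.031, -0.0, -1.0], [1.0, 0.0, 0.031], [0.0, -1.0, 0.0]]
force: [0.5, -0.3, -3.5]
opening: 0.503
```

Emit:
play_rows(commands=[[[0, 0, 0], [0, 0, 0]], [[0, 0, 0], [0, 0, 0]]])

```text
time_s: 52.12
position: [0.4709, 0.039, 0.1112]
tcp_rot: [[0.033, 0.001, -0.999], [0.999, -0.0, 0.033], [-0.0, -1.0, -0.001]]
force: [-0.5, -0.6, -3.3]
opening: 0.5
```

Emit:
play_rows(commands=[[[0, 0, -0.015], [0, 0, 0]], [[0, 0, -0.025], [0, 0, 0]], [[0, 0, -0.028], [0, 0, 0]], [[0, 0, -0.03], [0, 0, 0]], [[0, 0, -0.03], [0, 0, 0]], [[0, 0, -0.03], [0, 0, 0]]])

```text
time_s: 52.88
position: [0.4712, 0.0393, 0.0823]
tcp_rot: [[0.032, 0.004, -0.999], [0.999, -0.001, 0.032], [-0.0, -1.0, -0.004]]
force: [0.6, -1.0, 8.4]
opening: 0.503
```

Emit:
play_rows(commands=[[[0, 0, 0], [0, 0, 0]], [[0, 0, 0], [0, 0, 0]], [[0, 0, 0], [0, 0, 0]]], gripper=0.06)

```text
time_s: 53.25
position: [0.4696, 0.0397, 0.0808]
tcp_rot: [[0.032, -0.0, -1.0], [1.0, 0.0, 0.032], [0.0, -1.0, 0.0]]
force: [0.3, 0.1, 0.4]
opening: 0.673
```

Emit:
play_rows(commands=[[[0, 0, 0.03], [0, 0, 0]], [[0, 0, 0.06], [0, 0, 0]], [[-0.0335, 0.0415, 0.06], [0, 0, 0]], [[-0.0335, 0.0415, 0.06], [0, 0, 0]], [[-0.0335, 0.0415, 0.04], [0, 0, 0]], [[-0.0335, 0.0415, 0.028], [0, 0, 0]], [[-0.0335, 0.0415, 0.028], [0, 0, 0]], [[-0.0335, 0.0415, 0.028], [0, 0, 0]]], gripper=0.0)

```text
time_s: 54.25
position: [0.4366, 0.0809, 0.1089]
tcp_rot: [[0.032, -0.0, -0.999], [0.999, -0.0, 0.032], [-0.0, -1.0, 0.0]]
force: [-0.1, -0.1, -0.3]
opening: 0.011
```

Emit:
play_rows(commands=[[[0, 0, -0.004], [0, 0, 0]], [[0, 0, -0.006], [0, 0, 0]], [[0, 0, -0.007], [0, 0, 0]], [[0, 0, -0.0077], [0, 0, 0]], [[0, 0, -0.0077], [0, 0, 0]]])

```text
time_s: 54.88
position: [0.4363, 0.0812, 0.1023]
tcp_rot: [[0.031, 0.001, -1.0], [1.0, -0.0, 0.031], [-0.0, -1.0, -0.001]]
force: [-1.5, -0.5, 11.6]
opening: 0.005
```

Emit:
play_rows(commands=[[[0, 0, 0.01], [0, 0, 0]], [[0, -0.041, 0.01], [0, 0, 0]], [[-0.002, -0.082, 0.01], [0, 0, 0]], [[-0.002, -0.082, 0.01], [0, 0, 0]], [[-0.002, -0.082, 0.003], [0, 0, 0]], [[-0.002, -0.082, 0.001], [0, 0, 0]], [[-0.002, -0.082, 0.0], [0, 0, 0]], [[-0.002, -0.082, 0.0], [0, 0, 0]], [[-0.002, -0.082, 0.0], [0, 0, 0]]])

```text
time_s: 56.0
position: [0.4338, 0.0, 0.1023]
tcp_rot: [[0.029, -0.0, -1.0], [1.0, -0.001, 0.029], [-0.001, -1.0, 0.0]]
force: [-3.0, -1.8, 15.6]
opening: 0.004
```

Emit:
play_rows(commands=[[[0, 0, 0.01], [0, 0, 0]], [[0.035, 0, 0.01], [0, 0, 0]], [[0.072, 0, 0.01], [0, 0, 0]], [[0.072, 0, 0.01], [0, 0, 0]], [[0.072, 0, 0.003], [0, 0, 0]], [[0.072, 0, 0.001], [0, 0, 0]], [[0.072, 0, 0.0003], [0, 0, 0]], [[0.072, 0, 0], [0, 0, 0]], [[0.072, 0, 0], [0, 0, 0]]])

```text
time_s: 57.12
position: [0.5044, 0.0, 0.1023]
tcp_rot: [[0.032, -0.002, -0.999], [0.999, 0.001, 0.032], [0.001, -1.0, 0.002]]
force: [-3.2, 1.2, 13.3]
opening: 0.007
```

Emit:
play_rows(commands=[[[0, 0, 0.01], [0, 0, 0]], [[0, 0.041, 0.01], [0, 0, 0]], [[0.002, 0.082, 0.01], [0, 0, 0]], [[0.002, 0.082, 0.01], [0, 0, 0]], [[0.002, 0.082, 0.003], [0, 0, 0]], [[0.002, 0.082, 0.001], [0, 0, 0]], [[0.002, 0.082, 0.0003], [0, 0, 0]], [[0.002, 0.082, 0], [0, 0, 0]], [[0.002, 0.082, 0], [0, 0, 0]]])

```text
time_s: 58.25
position: [0.5078, 0.0804, 0.1023]
tcp_rot: [[0.034, -0.001, -0.999], [0.999, 0.001, 0.034], [0.001, -1.0, 0.001]]
force: [-2.2, 2.4, 12.6]
opening: 0.006
```

Head 4 is firm at all four corners, so it sits flat and goes in the finish tray's near bay.

Emit:
play_rows(commands=[[[0, 0, 0.02], [0, 0, 0]], [[-0.02, -0.02, 0.035], [0, 0, 0]], [[-0.037, -0.0405, 0.035], [0, 0, 0]], [[-0.037, -0.0405, 0.035], [0, 0, 0]], [[-0.037, -0.0405, 0.015], [0, 0, 0]], [[-0.037, -0.0405, -0.01], [0, 0, 0]], [[-0.037, -0.0405, -0.02], [0, 0, 0]], [[-0.037, -0.0405, -0.02], [0, 0, 0]]], gripper=0.07)

```text
time_s: 59.25
position: [0.4713, 0.0406, 0.0805]
tcp_rot: [[0.032, -0.002, -0.999], [0.999, 0.0, 0.032], [0.0, -1.0, 0.002]]
force: [-0.2, 1.3, 0.0]
opening: 0.779
```

Emit:
play_rows(commands=[[[0, 0, 0], [0, 0, 0]], [[0, 0, 0], [0, 0, 0]], [[0, 0, 0], [0, 0, 0]], [[0, 0, 0], [0, 0, 0]]], gripper=0.03)

```text
time_s: 59.75
position: [0.4717, 0.0405, 0.0817]
tcp_rot: [[0.032, 0.001, -0.999], [0.999, -0.0, 0.032], [-0.0, -1.0, -0.001]]
force: [0.1, -0.8, 2.7]
opening: 0.499
```

Emit:
play_rows(commands=[[[0, 0, 0.04], [0, 0, 0]], [[0, -0.02, 0.08], [0, 0, 0]], [[-0.01, -0.07, 0.1], [0, 0, 0.07]], [[-0.025, -0.12, 0.1], [0, 0, 0.07]], [[-0.04, -0.17, 0.1], [0, 0, 0.07]], [[-0.055, -0.22, 0.1], [0, 0, 0.07]], [[-0.07, -0.27, 0.1], [0, 0, 0.07]], [[-0.08, -0.32, 0.1], [0, 0, 0.07]], [[-0.08, -0.36, 0.1], [0, 0, 0.07]], [[-0.08, -0.382, 0.07], [0, 0, 0.07]]])

```text
time_s: 61.0
position: [0.3922, -0.3453, 0.1524]
tcp_rot: [[-0.036, 0.004, -0.999], [0.999, -0.006, -0.036], [-0.006, -1.0, -0.004]]
force: [-0.0, -1.1, -2.5]
opening: 0.508
```

Emit:
play_rows(commands=[[[0, 0, -0.04], [0, 0, 0]], [[0, 0, -0.075], [0, 0, 0]], [[0, 0, -0.09], [0, 0, 0]], [[0, 0, -0.09], [0, 0, 0]], [[0, 0, -0.09], [0, 0, 0]]])

```text
time_s: 61.62
position: [0.3919, -0.3419, 0.0622]
tcp_rot: [[-0.039, 0.001, -0.999], [0.999, -0.002, -0.039], [-0.002, -1.0, -0.001]]
force: [-0.7, -0.1, -2.8]
opening: 0.505
```

Run:
```python
from heads import *
c=cap('wrist');save(c,'w8')
```

```text
(no output)
```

View pics/w8.png

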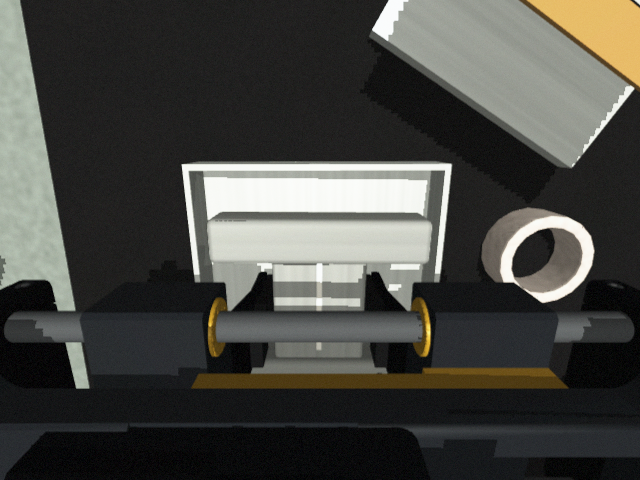

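Centered in the bay. I'll lower the head, release it, then retreat and look.

Emit:
play_rows(commands=[[[0, 0, -0.012], [0, 0, 0]], [[0, 0, -0.021], [0, 0, 0]], [[0, 0, -0.024], [0, 0, 0]], [[0, 0, -0.0255], [0, 0, 0]], [[0, 0, -0.0255], [0, 0, 0]]])

```text
time_s: 62.3
position: [0.3913, -0.3413, 0.0358]
tcp_rot: [[-0.038, 0.0, -0.999], [0.999, -0.0, -0.038], [-0.0, -1.0, -0.0]]
force: [-0.3, 0.3, -2.5]
opening: 0.505
```

Emit:
play_rows(commands=[[[0, 0, 0], [0, 0, 0]], [[0, 0, 0], [0, 0, 0]], [[0, 0, 0], [0, 0, 0]]], gripper=0.06)

```text
time_s: 62.68
position: [0.3915, -0.3416, 0.036]
tcp_rot: [[-0.038, 0.0, -0.999], [0.999, -0.001, -0.038], [-0.001, -1.0, -0.0]]
force: [-0.0, -0.8, 0.4]
opening: 0.675
```

Emit:
play_rows(commands=[[[0, 0, 0.05], [0, 0, 0]], [[0, 0, 0.1], [0, 0, 0]], [[0, 0.04, 0.15], [0, 0, 0]], [[0, 0.1, 0.2], [0, 0, 0]], [[0, 0.16, 0.24], [0, 0, 0]], [[0, 0.22, 0.28], [0, 0, 0]], [[0, 0.28, 0.3], [0, 0, 0]], [[0, 0.34, 0.3], [0, 0, 0]], [[0, 0.34, 0.3], [0, 0, 0]]])

```text
time_s: 63.8
position: [0.3905, 0.0012, 0.3366]
tcp_rot: [[-0.041, 0.002, -0.999], [0.999, 0.0, -0.041], [-0.0, -1.0, -0.002]]
force: [-0.2, -1.1, 0.2]
opening: 0.688
```

Run:
```python
from heads import *
c=cap('top');W=world(c);s=capture('scene');save(s,'s9')
f=c['frame'][140:380,110:470,::-1];cv2.imwrite('pics/t9.png',cv2.resize(f,None,fx=2.2,fy=2.2))
for n,xr,yr in(('fin far',(.46,.565),(-.40,-.28)),('fin near',(.34,.44),(-.40,-.28)),('rew far',(.465,.565),(.29,.41)),('rew near',(.34,.442),(.29,.41))):
    m=(W[...,2]>.022)&(W[...,2]<.04)&(W[...,0]>xr[0])&(W[...,0]<xr[1])&(W[...,1]>yr[0])&(W[...,1]<yr[1])
    P=W[m];print(n,len(P),np.round(P.mean(0)*1000),np.round(np.percentile(P[:,2],[10,50,90])*1000,1))
    A=np.c_[P[:,:2],np.ones(len(P))];print('  slope',np.round(np.linalg.lstsq(A,P[:,2],rcond=None)[0][:2],3))
```

```text
fin far 760 [ 518. -337.   30.] [25.3 29.4 34.2]
  slope [0.001 0.004]
fin near 765 [ 395. -340.   30.] [25.3 29.8 34.2]
  slope [0.005 0.007]
rew far 773 [517. 346.  30.] [25.6 30.2 35. ]
  slope [ 0.    -0.002]
rew near 742 [397. 348.  30.] [25.6 30.2 34.5]
  slope [0.001 0.002]
```

View pics/t9.png

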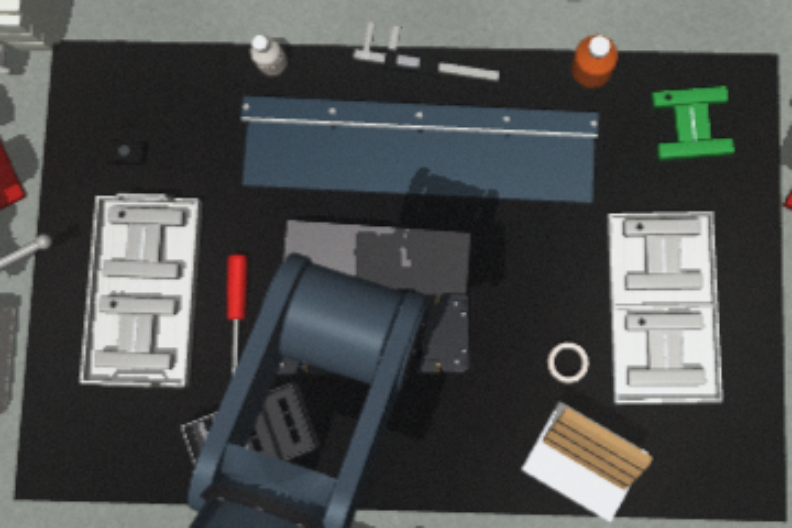

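View pics/s9.png

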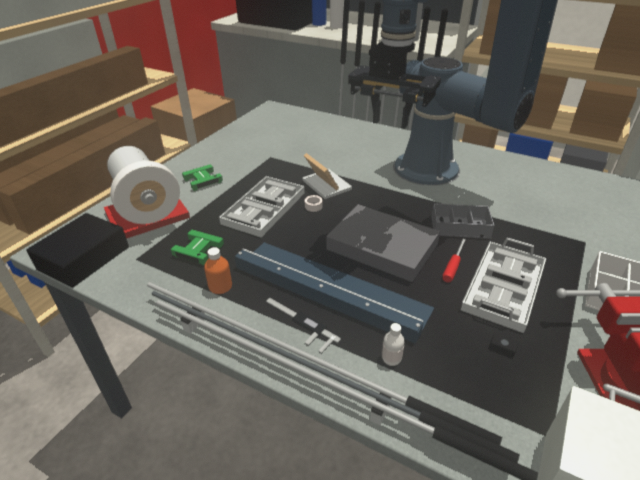

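Both pictures show the rack empty, two level heads in each tray, and the bystanders where they were.

```bash
python3 -c "
from rig import *
print(hand_in())"
```

```text
the job is handed in; nothing more can be done
None
```

All four putter heads were tested and put in their trays, and the job was handed in at about 64 s. I drew each head out of the rack, stood it on the granite and pressed all four corners.

- **Sit flat (divider tray):** the 1st and 4th heads tested, from the bays at y≈+0.17 m and −0.07 m. Every corner held at the same height under 9 to 16 N.
- **Rock (hoop tray):** the 2nd and 3rd heads tested, from the bays at y≈−0.18 m and +0.05 m.
    - On the 2nd head one corner sank 2.9 mm; I pressed it again and got the same.
    - On the 3rd head one corner gave way at 1.9 N about 1 mm below the height where the others held. I did not press that one to its full depth.

The last checks showed all four heads near the centres of their places, with slopes under 0.01 rad and tops about 30 mm up, so on the tray floors. The rack was empty, the bystanders looked unmoved, and the arm was clear. No check failed or disagreed. One head's first position reading, from afar, was about 8 mm off; I corrected it from close up before grasping.

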